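Get the drain stopper out from the crowded lazy susan

ROBOT

A 6-joint arm with a two-finger parallel gripper is mounted at the origin on the work surface. World frame = base frame: x ahead of the robot, y to its left, z up, the work surface at z = 0. Lengths are in m, angles in rad, forces in N, time in s.
With the tool pointing down it reaches from about 0.3 to 0.825 m from the base axis. Payload 5.4 kg.
Tool frame: the origin (TCP) lies between the finger pads; the fingertips stand ctrl.tip_extent ahead of it and the grasp point (between the pads) lies 5 mm behind it (ctrl.tip_extent is the distance from the TCP to the fingertips, in m); z points along the fingers, y is the line along which they close (so a half turn about z gives the same grasp; the last joint's range is limited). The gripper opens to 92 mm and grips with 3 to 60 N. Pads are 20 mm wide; open, the fingers measure 128 mm over their backs; the gripper's body (75 mm by 189 mm) begins 69 mm behind the grasp point.
Start: joints at [1.037, 0.158, 1.597, -0, 1.386, -0.21], TCP at [0.183, 0.545, 0.229] pointing down, gripper open.
Joint ranges: [-2.91, 2.91], [-0.94, 2.29], [0.18, 2.7], [-1.29, 4.43], [0.17, 2.64], [-3, 3]. Speed limits (rad/s): [2.57, 2.57, 3.14, 3.14, 3.14, 3.14].

INTERFACE

Orientations are given as a unit quaternion [x, y, z, w].
In Python, from station import readout, eyes, job, nets, ctrl gives the robot as it stands.
- The arm moves only by the tool apply_moves, never from a script. Its argument "motion" is a list of rows, each an object with "linear": the shift along the tool's x, y, z in mm, a list of three; "dr": the turn, a rotation vector about the tool's x, y, z in degrees, a list of three. A call has exactly 10 rows; each row is the pose to reach, as a shift and turn from the pose commanded when the call began, along the tool's axes at that moment; what a row does not reach only later rows make up. A row lasts 1/12 s, in which the tool goes at most 41.7 mm and 7.16 degrees, less where a joint would pass 70% of its speed; a pose out of reach is approached as far as the arm can. A call with a gripper value outside its range is refused whole. "fingers" is the closure, from -1 (fully open) to 1 (shut), set as the call begins (left out, the last holds). The fingers move at their own pace and stop on an object; "force" is the grip in N (left out, the last holds). Time passes only in rows, so rows that repeat a pose let the fingers close, or fill a call up. It gives the time, the measured TCP pose, the force, the opening and the grip force at its end, in the units of the state.
- readout.state(): the state, without advancing time (a new reading comes with each control period).
- eyes.get_image(name): name is "side" or "top"; returns a dict with "color" (420x560x3 uint8, red, green, blue), "range_z" (420x560 float32, m along the optical axis (not along the pixel's ray), 0 where there is no reading), "camera_matrix" (3x3 intrinsics, pixels), "R" (3x3) and "t" (3): a world point X has camera coordinates R X + t. Camera axes: x right, y down, z forward; pixel columns grow to the right and rows downward; lengths in m; the calibration is good to about 2 mm. A picture is of the moment at which its call begins.
- job.job_done(): hands the job in; it is judged then, once.
Trained networks look in a picture, given as the dict that the camera call returned (one of the last four; its "shot" number tells which), for a name from the list of things; names that differ only in an ending like _2 or _b are one class to them, and where a whole thing is asked for, a point or a joint stands for the part that bears it (a point fixed in the world has none). Each returns a list of dicts, best first, with "score" (0 to 1); they miss things now and then, are a little off and sometimes report something else, mostly with a low value. They report only what shows in the picture. A call takes as long as a camera call.
- nets.cut_out(picture, thing): "pixels" (420x560 bool, what is visible of it).
- nets.spot_point(picture, thing): "at" ([x, y, z] in m, in world coordinates, good to about 4 mm: a listed point, or the origin of a listed thing).
The state is a dict: "t": time; "qpos": joint angles; "joint_vel": joint speeds; "joint_efforts": joint torques, N m; "eef_pos": TCP position; "tcp_rot": TCP orientation; "contact_force": force on the tool from outside, world axes, zero at the start; "torque": the same for the moment, N m; "opening": opening from 0.0 (shut) to 1.0 (fully open); "grasp_force": force on a finger pad.
Only numpy, scipy, OpenCV 4.12 (cv2) and the standard library are available. Lean on these libraries where they do the work, as an engineer would, in place of code of your own. Each camera call takes 0.05 s, during which the arm holds its last target. There are 200 camera calls.

TASK

Get the chrome drain stopper out from the middle of the lazy susan: first stand the pump dispenser, the glass tumbler and the teal brush holder all aside on the dark ribbed mat, then stand the stopper upright in the white ceramic dish, and only after that put the other three back, each on the spot where it stood at the start (within about a centimetre). Keep all four upright throughout, and leave the toilet roll, the jar and the carton alone.

Things in the scene. Friction and masses are not known exactly. Their poses are not given: they have to be found in the camera images.
- pump_mid (a point): Pump dispenser, loose, 142 mm tall: white body 60 mm across to 82 mm high, chrome collar 32 mm across (94-110 mm up), pump head 28 mm across (110-142 mm) with a 10 mm thick spout reaching 45 mm out at 134 mm height. Grip head and collar 120 mm up, fingers closing across the spout. Point: on the axis, 71 mm above the underside; z up, x along the spout. 0.25 kg. Put back in any facing.
- tumbler_mid (a point): Glass tumbler, loose, open end up: round, 95 mm tall, 58 mm across at the foot, 63 mm at the rim, wall 4 mm. Can be gripped across its outside from above, about 75 mm above its underside. Point: on its axis, half-way up, 47.5 mm above its underside; z up. About 0.22 kg.
- holder_mid (a point): Empty toilet brush holder of teal plastic, loose, open end up: square tube with closed bottom, 60 x 60 mm outside, 115 mm tall, wall 5 mm. Can be gripped across two opposite outer faces from above, about 95 mm above its underside. Point: on its axis, half-way up, 57.5 mm above its underside; z up, x and y square to its faces. About 0.16 kg. Put back any way round.
- stopper_mid (a point): Chrome drain stopper, loose, upright in the middle of the lazy susan, boxed in by the three taller things: cap 44 mm across (34-42 mm up, domed to 45 mm) on a 24 mm stem with black seal and 34 mm foot. Grip across the cap from above with the grasp point 36 mm above the underside. Point: on its axis, half-way up, 22.5 mm above the underside; z up. About 0.13 kg.
- susan: Round plastic lazy susan, 270 mm across, fixed in place; its flat top is 20 mm above the shelf, inside a 4 mm thick rim that rises to 28 mm. The top turns stiffly (0.4 N m) and need not be turned. The three tall things stand about 80 mm from its centre, a third of a turn apart, in any order and at any turn. Origin: its centre, at shelf height; z up.
- mat: Dark rubber mat with ribs, fixed on the shelf to the left or right of the lazy susan: 270 mm (its x) by 120 mm (its y), 4 mm thick; the side area for the three tall things. Roomy enough for them in a row about 85 mm apart. Origin: its centre, at shelf height; z up.
- dish: Round white ceramic dish, fixed on the shelf on the other side of the lazy susan: 120 mm across at its 14 mm high rim, flat inner floor about 88 mm across, 5 mm above the shelf. The stopper goes here. Origin: its centre, at shelf height; z up.
- roll: Bystander: a toilet roll standing on end, loose, 106 mm across, 100 mm tall, on the shelf beyond the lazy susan. Origin: centre of its underside. Leave it alone.
- jar: Bystander: an amber glass jar with a white cap, loose, 64 mm across, 85 mm tall, on the shelf beyond the lazy susan. Origin: centre of its underside. Leave it alone.
- carton: Bystander: a plain cardboard soap carton, loose, 95 x 60 x 32 mm, lying on the shelf beyond the lazy susan, between roll and jar. Origin: centre of its underside. Leave it alone.

How it is judged:
On the way, in this order (a step that is already met when the one before it is completed fails the run):
1. the pump dispenser, the tumbler and the brush holder all stand upright and released on the mat (x of pump_mid in the frame of mat between -0.135 and 0.135 m and y of pump_mid in the frame of mat between -0.06 and 0.06 m and z of pump_mid in the frame of mat between 0.067 and 0.083 m and angle between each of pump_mid, holder_mid, tumbler_mid's own z axis and vertical below 0.12 rad and linear speed of each of pump, holder, tumbler below 0.02 m/s and contact force between the fingers and pump below 0.1 N and x of holder_mid in the frame of mat between -0.135 and 0.135 m and y of holder_mid in the frame of mat between -0.06 and 0.06 m and z of holder_mid in the frame of mat between 0.0535 and 0.0695 m and contact force between the fingers and holder below 0.1 N and x of tumbler_mid in the frame of mat between -0.135 and 0.135 m and y of tumbler_mid in the frame of mat between -0.06 and 0.06 m and z of tumbler_mid in the frame of mat between 0.0435 and 0.0595 m and contact force between the fingers and tumbler below 0.1 N), for 0.2 s.
2. the stopper stands released in the dish while the other three are still on the mat (horizontal distance between stopper_mid and dish below 0.035 m and z of stopper_mid in the frame of dish below 0.0345 m and angle between stopper_mid's own z axis and vertical below 0.12 rad and linear speed of stopper below 0.02 m/s and contact force between the fingers and stopper below 0.1 N and x of pump_mid in the frame of mat between -0.135 and 0.135 m and y of pump_mid in the frame of mat between -0.06 and 0.06 m and z of pump_mid in the frame of mat between 0.067 and 0.083 m and x of holder_mid in the frame of mat between -0.135 and 0.135 m and y of holder_mid in the frame of mat between -0.06 and 0.06 m and z of holder_mid in the frame of mat between 0.0535 and 0.0695 m and x of tumbler_mid in the frame of mat between -0.135 and 0.135 m and y of tumbler_mid in the frame of mat between -0.06 and 0.06 m and z of tumbler_mid in the frame of mat between 0.0435 and 0.0595 m), for 0.2 s.
At the end, for the whole second after the job is handed in: The stopper stands upright in the dish (within 35 mm of its centre, resting on its floor), and the pump dispenser, tumbler and brush holder stand upright, each within 15 mm of where it stood at the start; all are released and at rest (horizontal distance between stopper_mid and dish below 0.035 m and z of stopper_mid in the frame of dish below 0.0345 m and angle between each of stopper_mid, pump_mid, holder_mid, tumbler_mid's own z axis and vertical below 0.12 rad and linear speed of each of stopper, pump, holder, tumbler below 0.02 m/s and contact force between the fingers and stopper below 0.1 N and distance of each of pump_mid, holder_mid, tumbler_mid from where it was at the start of the episode below 0.015 m and contact force between the fingers and pump below 0.1 N and contact force between the fingers and holder below 0.1 N and contact force between the fingers and tumbler below 0.1 N); the robot touches nothing.
It fails at once if the pump dispenser, tumbler, brush holder or stopper is tipped over (angle between any of pump_mid, holder_mid, tumbler_mid, stopper_mid's own z axis and vertical above 0.6 rad).
It fails at once if the roll is moved by more than 25 mm (distance of roll from where it was at the start of the episode above 0.025 m).
It fails at once if the jar is moved by more than 25 mm (distance of jar from where it was at the start of the episode above 0.025 m).
It fails at once if the carton is moved by more than 25 mm (distance of carton from where it was at the start of the episode above 0.025 m).
It also fails if it takes over 149 s, if anything falls off the work surface, if the arm or the gripper's body presses on something with over 40 N, if the wrist force passes 120 N, or if a joint passes its speed limit or range.

## Working session

There is one attempt and no reset: what is moved stays moved. The work goes in short steps, Python scripts to look and compute and a tool call to move; the robot and the scene stay as the last step left them, time stands still between calls to the robot, and variables do not carry over. Pictures are saved under pics/ and viewed, at most 14 in all, crops included, and the job is handed in when it is done.

Besides the shell and the picture viewer there is one more tool, called after "Emit:" in YAML: its name, and indented under it one key for each argument. apply_moves: Moves the arm, as the interface text tells. Its arguments: {"type":"object","properties":{"motion":{"type":"array","items":{"type":"object","properties":{"linear":{"type":"array","items":{"type":"number"}},"dr":{"type":"array","items":{"type":"number"}}}}},"fingers":{"type":"number"},"force":{"type":"number"}},"required":["motion"]}

```bash
mkdir -p pics
cat > h.py <<'E'
from station import readout, eyes, job, nets, ctrl
import numpy as np, cv2
from scipy.spatial.transform import Rotation as Ro
def cloud(p):
    z=p["range_z"];K=p["camera_matrix"];v,u=np.indices(z.shape)
    c=np.stack([(u-K[0,2])/K[0,0]*z,(v-K[1,2])/K[1,1]*z,z],-1)
    return (c-p["t"])@p["R"],z>0
def pix(p,X):
    c=p["R"]@np.array(X)+p["t"];q=p["camera_matrix"]@c;return q[:2]/q[2]
def save(p,n): cv2.imwrite("pics/"+n,p["color"][:,:,::-1])
E
python3 - <<'E'
from h import *
np.set_printoptions(precision=4,suppress=True)
print(ctrl.tip_extent, readout.state())
for n in("top","side"):
    p=eyes.get_image(n);save(p,n+"0.png")
    print(n,"cam",-p["R"].T@p["t"])
    for t in("susan","mat","dish","pump_mid","tumbler_mid","holder_mid","stopper_mid","roll","jar","carton"):
        print(t,[(d["at"],round(d["score"],2)) for d in nets.spot_point(p,t)[:2]])
E
```

```text
0.014 {'t': 0.0, 'qpos': array([ 1.0369,  0.159 ,  1.5982, -0.    ,  1.3862, -0.2101]), 'joint_vel': array([-0.0001, -0.001 , -0.0001,  0.0012, -0.0006,  0.0014]), 'joint_efforts': array([  0.0014, -38.5559, -32.2115,   0.0704,   0.0377,  -0.0002]), 'eef_pos': array([0.1826, 0.5446, 0.2276]), 'tcp_rot': array([ 0.1612,  0.9869, -0.0009, -0.0003]), 'contact_force': array([1.417 , 0.5535, 0.0321]), 'torque': array([0.0465, 0.0176, 0.0153]), 'grasp_force': 0.0, 'opening': 1.0022775483203015}
top cam [0.583  0.0021 0.8726]
susan [([0.543, -0.0006, 0.0023], 0.92)]
mat [([0.5458, 0.2711, 0.0062], 0.85)]
dish [([0.7706, -0.0036, 0.0028], 0.73), ([0.5444, -0.2681, 0.0028], 0.71)]
pump_mid [([0.4913, 0.0617, 0.088], 0.57)]
tumbler_mid [([0.5072, -0.0724, 0.0624], 0.57)]
holder_mid [([0.542, 0.0051, -0.0013], 0.7), ([0.6184, 0.0149, 0.0742], 0.69)]
stopper_mid [([0.7765, 0.1476, -0.0034], 0.2)]
roll [([0.7727, 0.1502, -0.0007], 0.84)]
jar [([0.745, -0.1248, 0.0013], 0.89)]
carton [([0.7675, -0.0094, -0.0003], 0.64)]
side cam [ 0.4839 -0.6503  0.5331]
susan [([0.537, 0.0038, 0.0001], 0.91)]
mat [([0.5479, 0.2757, 0.0027], 0.78)]
dish [([0.5375, -0.2658, 0.0027], 0.75)]
pump_mid [([0.4934, 0.0565, 0.0928], 0.85), ([0.6193, 0.0132, 0.0801], 0.71)]
tumbler_mid [([0.5144, -0.0739, 0.0678], 0.93)]
holder_mid [([0.6171, 0.01, 0.0765], 0.58)]
stopper_mid [([0.5386, 0.0089, 0.0428], 0.67), ([0.7717, -0.0076, -0.0006], 0.63)]
roll [([0.7756, 0.1469, 0.0049], 0.64)]
jar [([0.7457, -0.1225, 0.0008], 0.63)]
carton [([0.7689, -0.0051, -0.003], 0.74)]
```

View pics/top0.png

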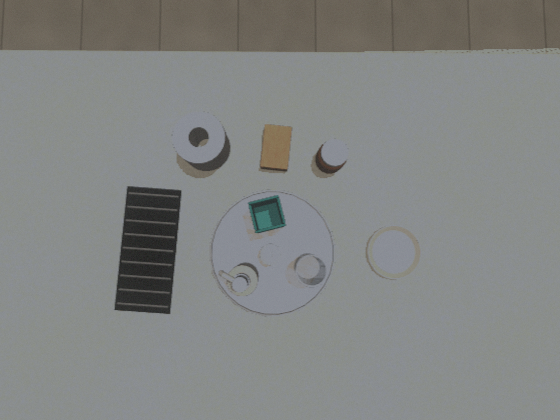

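View pics/side0.png

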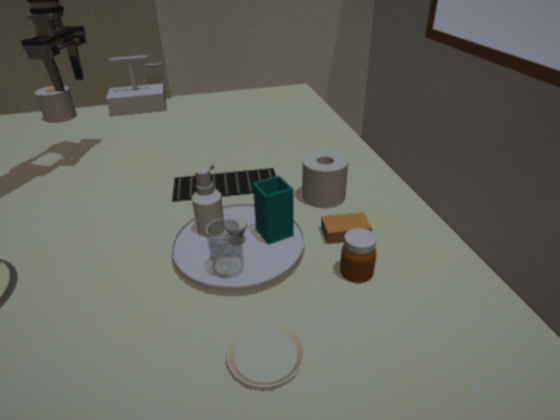

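Run:
```python
from h import *
np.set_printoptions(precision=4,suppress=True)
for n in("top","side"):
    p=eyes.get_image(n);P,ok=cloud(p)
    def reg(c,r,z0,z1):
        m=ok&(np.hypot(P[...,0]-c[0],P[...,1]-c[1])<r)&(P[...,2]>z0)&(P[...,2]<z1);return P[m]
    def rect(Q):
        return cv2.minAreaRect((Q[:,:2]*1000).astype(np.float32))
    def circ(Q): return cv2.minEnclosingCircle((Q[:,:2]*1000).astype(np.float32))
    print(n)
    for nm,c,r,z0,z1 in(("holder rim",(.618,.012),.055,.128,.142),("tumbler rim",(.508,-.073),.05,.108,.122),("tumbler all",(.508,-.073),.05,.04,.122),("pumphead",(.492,.06),.06,.142,.17),("pumpbody",(.492,.06),.05,.09,.105),("stopper",(.54,.004),.035,.045,.075),("dish",(.543,-.267),.08,.009,.02)):
        Q=reg(c,r,z0,z1)
        if len(Q)>4: print(nm,len(Q),rect(Q),circ(Q),np.median(Q,0),Q.max(0)[2])
    m=ok&(P[...,1]>.16)&(P[...,2]<.015)&(P[...,2]>.002)&(p["color"].sum(-1)<200); Q=P[m]; print("mat",len(Q),Q.size and (rect(Q),np.percentile(Q,[1,99],axis=0)))
```

```text
top
holder rim 317 ((619.0569458007812, 11.892101287841797), (59.65654373168945, 59.86109924316406), 14.247796058654785) ((619.00390625, 12.010320663452148), 40.908687591552734) [0.6198 0.0119 0.1342] 0.1387056182573981
tumbler rim 223 ((511.6854248046875, -73.11495971679688), (60.8942756652832, 59.660911560058594), 0.04849620163440704) ((511.2071533203125, -73.58366394042969), 31.328826904296875) [ 0.5098 -0.0757  0.1144] 0.1179102265300264
tumbler all 479 ((511.6932678222656, -72.973876953125), (60.88731384277344, 59.94223403930664), 0.14595560729503632) ((511.2071533203125, -73.58366394042969), 31.328826904296875) [ 0.5032 -0.0811  0.105 ] 0.1179102265300264
pumphead 298 ((502.3364562988281, 70.7086181640625), (55.961456298828125, 26.967586517333984), 45.98336410522461) ((500.2576904296875, 73.0921859741211), 28.842443466186523) [0.4972 0.0648 0.1609] 0.16582873514119315
pumpbody 128 ((491.9120788574219, 59.40668869018555), (56.105220794677734, 57.40365982055664), 89.31673431396484) ((491.7580261230469, 59.5590705871582), 29.651662826538086) [0.5022 0.0544 0.103 ] 0.10499106025241
[... 1629 characters left out ...]
1171875, 55.66926574707031), 29.324485778808594) [0.4917 0.0356 0.0989] 0.10493835562770164
stopper 86 ((552.6072998046875, 9.173894882202148), (16.671836853027344, 42.74685287475586), 15.818924903869629) ((544.5870971679688, 6.901566028594971), 21.373525619506836) [0.553  0.0018 0.0627] 0.06595095993705373
dish 989 ((542.18994140625, -265.06146240234375), (118.07220458984375, 116.94695281982422), 36.78598403930664) ((541.8577270507812, -264.374267578125), 60.11313247680664) [ 0.5438 -0.2543  0.0125] 0.01661920314922011
mat 2184 (((986.4273681640625, 801.0885009765625), (2019.610595703125, 1344.90234375), 23.12904167175293), array([[0.0707, 0.2138, 0.0021],
       [1.6505, 1.6748, 0.0145]]))
```

The top view shows the pump at (240,280), tumbler at (312,268), holder at (267,215) and stopper at (269,255). The mat is at (148,250), tilted about 5°, and the dish at (393,252). The side view agrees with this.

```bash
cat >> h.py <<'E'
def plan(x,y,z,yaw=None):
    "tool-frame shift (mm) and z turn (deg) from the present pose; yaw = world angle of tool y"
    s=readout.state();R=Ro.from_quat(s["tcp_rot"]);M=R.as_matrix()
    a=np.degrees(np.arctan2(M[1,1],M[0,1]))
    d=M.T@(np.array([x,y,z])-s["eef_pos"])*1000
    t=0 if yaw is None else -((yaw-a+90)%180-90)
    print("lin",d.round(1),"dz",round(t,1),"yaw now",round(a,1),"tilt",np.degrees(np.arccos(-M[2,2])).round(2),"pos",s["eef_pos"].round(4),"q6",s["qpos"][5].round(2),"open",round(s["opening"],3),"gf",round(s["grasp_force"],1),"t",s["t"])
E
python3 - <<'E'
from h import *
p=eyes.get_image("top");P,ok=cloud(p)
m=ok&(P[...,0]>.38)&(P[...,0]<.72)&(P[...,1]>.19)&(P[...,1]<.36)&(P[...,2]<.012)&(p["color"].astype(int).sum(-1)<150)
m=cv2.morphologyEx(m.astype(np.uint8),cv2.MORPH_CLOSE,np.ones((5,5)));m=cv2.morphologyEx(m,cv2.MORPH_OPEN,np.ones((5,5)))>0
print("mat",cv2.minAreaRect((P[m&ok][:,:2]*1000).astype(np.float32)))
plan(.4918,.0594,.20,136)
E
```

```text
mat ((547.2305908203125, 273.30078125), (117.78155517578125, 266.6007995605469), 85.68199920654297)
lin [-447.3 -362.2   28.6] dz -64.6 yaw now 71.4 tilt 0.0 pos [0.183  0.5451 0.2286] q6 -0.21 open 0.997 gf 0.0 t 1.25
```

Emit:
apply_moves:
  motion:
    - {"linear": [-40,-32,0],"dr": [0,0,-6]}
    - {"linear": [-80,-64,0],"dr": [0,0,-12]}
    - {"linear": [-120,-97,0],"dr": [0,0,-18]}
    - {"linear": [-150,-121,0],"dr": [0,0,-24]}
    - {"linear": [-180,-145,0],"dr": [0,0,-30]}
    - {"linear": [-210,-169,0],"dr": [0,0,-36]}
    - {"linear": [-240,-194,0],"dr": [0,0,-42]}
    - {"linear": [-270,-218,0],"dr": [0,0,-48]}
    - {"linear": [-300,-242,0],"dr": [0,0,-54]}
    - {"linear": [-330,-266,0],"dr": [0,0,-60]}
  fingers: -1
  force: 20

```text
t: 2.08
eef_pos: [0.3907, 0.2202, 0.2289]
tcp_rot: [-0.347, 0.938, -0.0, 0.0]
contact_force: [0.7, 0.3, 0.4]
opening: 1.003
grasp_force: 0.0
```

```bash
python3 -c "
from h import *
plan(.4918,.0594,.20,136)"
```

```text
lin [  28.1 -187.9   28.9] dz -5.3 yaw now 130.7 tilt 0.05 pos [0.3907 0.2202 0.2289] q6 -2.04 open 1.003 gf 0.0 t 2.0833
```

Emit:
apply_moves:
  motion:
    - {"linear": [5,-30,0],"dr": [0,0,-2]}
    - {"linear": [10,-60,0],"dr": [0,0,-4]}
    - {"linear": [14,-90,0],"dr": [0,0,-5]}
    - {"linear": [19,-120,0],"dr": [0,0,-5]}
    - {"linear": [23,-150,0],"dr": [0,0,-5]}
    - {"linear": [26,-175,5],"dr": [0,0,-5]}
    - {"linear": [28,-188,15],"dr": [0,0,-5]}
    - {"linear": [28,-188,24],"dr": [0,0,-5]}
    - {"linear": [28,-188,24],"dr": [0,0,-5]}
    - {"linear": [28,-188,24],"dr": [0,0,-5]}

```text
t: 2.92
eef_pos: [0.4891, 0.0616, 0.2034]
tcp_rot: [-0.386, 0.922, 0.001, -0.001]
contact_force: [-0.5, 0.6, 0.6]
opening: 1.0
grasp_force: 0.0
```

Run:
```python
from h import *
plan(.4918,.0594,.136,136)
p=eyes.get_image("side");P,ok=cloud(p)
cv2.imwrite("pics/s1.png",cv2.resize(p["color"][100:320,130:330,::-1],None,fx=2.7,fy=2.7))
```

```text
lin [-0.4 -3.6 67.4] dz -0.6 yaw now 135.4 tilt 0.17 pos [0.4891 0.0616 0.2034] q6 -2.48 open 1.0 gf 0.0 t 2.9167
```

View pics/s1.png

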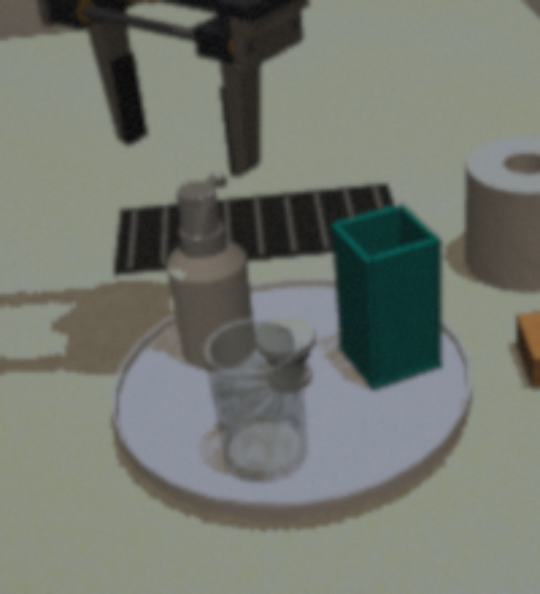

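The open fingers straddle the pump head across its spout (spout tip at crop (222,180)), so I'll descend.

Emit:
apply_moves:
  motion:
    - {"linear": [0,-2,10],"dr": [0,0,-0.5]}
    - {"linear": [0,-3.5,20],"dr": [0,0,-0.5]}
    - {"linear": [0,-3.5,30],"dr": [0,0,-0.5]}
    - {"linear": [0,-3.5,40],"dr": [0,0,-0.5]}
    - {"linear": [0,-3.5,50],"dr": [0,0,-0.5]}
    - {"linear": [0,-3.5,60],"dr": [0,0,-0.5]}
    - {"linear": [0,-3.5,67],"dr": [0,0,-0.5]}
    - {"linear": [0,-3.5,67],"dr": [0,0,-0.5]}
    - {"linear": [0,-3.5,67],"dr": [0,0,-0.5]}
    - {"linear": [0,-3.5,67],"dr": [0,0,-0.5]}

```text
t: 3.8
eef_pos: [0.4934, 0.0579, 0.1381]
tcp_rot: [-0.39, 0.921, -0.0, 0.0]
contact_force: [0.5, 0.1, 0.5]
opening: 0.998
grasp_force: 0.0
```

Emit:
apply_moves:
  motion:
    - {"linear": [0,0,0]}
    - {"linear": [0,0,0]}
    - {"linear": [0,0,0]}
    - {"linear": [0,0,0]}
    - {"linear": [0,0,0]}
    - {"linear": [0,0,0]}
    - {"linear": [0,0,0]}
    - {"linear": [0,0,0]}
    - {"linear": [0,0,0]}
    - {"linear": [0,0,0]}
  fingers: 1
  force: 20

```text
validation failed for argument at $.mo...
```

```bash
python3 -c "
from h import *
plan(.462,.279,.1215,90)"
```

```text
lin [-136.8  176.5   16.5] dz 45.9 yaw now 135.9 tilt 0.05 pos [0.4934 0.0579 0.1381] q6 -2.5 open 0.998 gf 0.0 t 3.8
```

Emit:
apply_moves:
  motion:
    - {"linear": [0,2,2],"dr": [0,0,0]}
    - {"linear": [0,2,2],"dr": [0,0,0]}
    - {"linear": [0,2,2],"dr": [0,0,0]}
    - {"linear": [0,2,2],"dr": [0,0,0]}
    - {"linear": [0,2,2],"dr": [0,0,0]}
    - {"linear": [0,2,2],"dr": [0,0,0]}
    - {"linear": [0,2,2],"dr": [0,0,0]}
    - {"linear": [0,2,2],"dr": [0,0,0]}
    - {"linear": [0,2,2],"dr": [0,0,0]}
    - {"linear": [0,2,2],"dr": [0,0,0]}
  fingers: 1
  force: 20

```text
t: 4.63
eef_pos: [0.4914, 0.0595, 0.1356]
tcp_rot: [-0.39, 0.921, 0.0, -0.0]
contact_force: [0.2, 0.0, -0.1]
opening: 0.337
grasp_force: 20.0
```

```bash
python3 -c "
from h import *
plan(.462,.279,.1215,90)"
```

```text
lin [-137.1  173.9   14.2] dz 45.9 yaw now 135.9 tilt 0.02 pos [0.4914 0.0595 0.1356] q6 -2.5 open 0.337 gf 20.0 t 4.6333
```

```bash
python3 -c "
from h import *
plan(.632,.267,.1205,90)"
```

```text
lin [-246.9   43.5   15.1] dz 45.9 yaw now 135.9 tilt 0.02 pos [0.4914 0.0595 0.1356] q6 -2.5 open 0.337 gf 20.0 t 4.6333
```

Emit:
apply_moves:
  motion:
    - {"linear": [0,0,-10],"dr": [0,0,0]}
    - {"linear": [0,0,-25],"dr": [0,0,0]}
    - {"linear": [0,0,-42],"dr": [0,0,0]}
    - {"linear": [-8,1,-58],"dr": [0,0,3]}
    - {"linear": [-22,4,-65],"dr": [0,0,6]}
    - {"linear": [-42,7,-65],"dr": [0,0,10]}
    - {"linear": [-65,11,-65],"dr": [0,0,14]}
    - {"linear": [-90,16,-65],"dr": [0,0,18]}
    - {"linear": [-115,20,-65],"dr": [0,0,22]}
    - {"linear": [-135,24,-65],"dr": [0,0,25]}

```text
t: 5.47
eef_pos: [0.5688, 0.1744, 0.2007]
tcp_rot: [-0.18, 0.984, 0.0, -0.0]
contact_force: [0.4, -0.6, -2.6]
opening: 0.337
grasp_force: 20.0
```

```bash
python3 -c "
from h import *
plan(.632,.267,.1205,90)"
```

```text
lin [-91.9  64.2  80.2] dz 20.7 yaw now 110.7 tilt 0.02 pos [0.5688 0.1744 0.2007] q6 -1.84 open 0.337 gf 20.0 t 5.4667
```

Emit:
apply_moves:
  motion:
    - {"linear": [-18,12,0],"dr": [0,0,4]}
    - {"linear": [-38,26,0],"dr": [0,0,8]}
    - {"linear": [-58,40,0],"dr": [0,0,13]}
    - {"linear": [-76,53,5],"dr": [0,0,17]}
    - {"linear": [-88,62,15],"dr": [0,0,20]}
    - {"linear": [-91.5,64,30],"dr": [0,0,20.7]}
    - {"linear": [-91.5,64,45],"dr": [0,0,20.7]}
    - {"linear": [-91.5,64,57],"dr": [0,0,20.7]}
    - {"linear": [-91.5,64,65],"dr": [0,0,20.7]}
    - {"linear": [-91.5,64,70],"dr": [0,0,20.7]}

```text
t: 6.3
eef_pos: [0.6298, 0.2646, 0.1286]
tcp_rot: [-0.002, 1.0, -0.0, -0.002]
contact_force: [-0.4, 0.4, -3.2]
opening: 0.338
grasp_force: 20.0
```

```bash
python3 -c "
from h import *
plan(.632,.267,.1205,90)"
```

```text
lin [-2.3  2.4  8.1] dz 0.2 yaw now 90.2 tilt 0.18 pos [0.6298 0.2646 0.1286] q6 -1.35 open 0.338 gf 20.0 t 6.3
```

Emit:
apply_moves:
  motion:
    - {"linear": [-1,1,3],"dr": [0,0,0]}
    - {"linear": [-1,1,5],"dr": [0,0,0]}
    - {"linear": [-1,1,7],"dr": [0,0,0]}
    - {"linear": [-1,1,8],"dr": [0,0,0]}
    - {"linear": [-1,1,8],"dr": [0,0,0]}
    - {"linear": [-1,1,8],"dr": [0,0,0]}
    - {"linear": [-1,1,8],"dr": [0,0,0]}
    - {"linear": [-1,1,8],"dr": [0,0,0]}
    - {"linear": [-1,1,8],"dr": [0,0,0]}
    - {"linear": [-1,1,8],"dr": [0,0,0]}

```text
t: 7.13
eef_pos: [0.632, 0.2664, 0.1227]
tcp_rot: [-0.002, 1.0, 0.0, 0.0]
contact_force: [0.1, -0.5, -2.4]
opening: 0.337
grasp_force: 20.0
```

```bash
python3 -c "
from h import *
plan(.632,.267,.1205,90)"
```

```text
lin [-0.   0.6  2.2] dz 0.2 yaw now 90.2 tilt 0.01 pos [0.632  0.2664 0.1227] q6 -1.35 open 0.337 gf 20.0 t 7.1333
```

Emit:
apply_moves:
  motion:
    - {"linear": [0,0,1],"dr": [0,0,0]}
    - {"linear": [0,0,2],"dr": [0,0,0]}
    - {"linear": [0,0,3],"dr": [0,0,0]}
    - {"linear": [0,0,3],"dr": [0,0,0]}
    - {"linear": [0,0,3],"dr": [0,0,0]}
    - {"linear": [0,0,3],"dr": [0,0,0]}
    - {"linear": [0,0,3],"dr": [0,0,0]}
    - {"linear": [0,0,3],"dr": [0,0,0]}
    - {"linear": [0,0,3],"dr": [0,0,0]}
    - {"linear": [0,0,3],"dr": [0,0,0]}

```text
t: 7.97
eef_pos: [0.632, 0.2664, 0.1197]
tcp_rot: [-0.002, 1.0, 0.0, 0.0]
contact_force: [-0.2, 0.5, -2.3]
opening: 0.338
grasp_force: 20.0
```

Emit:
apply_moves:
  motion:
    - {"linear": [0,0,0],"dr": [0,0,0]}
    - {"linear": [0,0,0],"dr": [0,0,0]}
    - {"linear": [0,0,0],"dr": [0,0,0]}
    - {"linear": [0,0,0],"dr": [0,0,0]}
    - {"linear": [0,0,0],"dr": [0,0,0]}
    - {"linear": [0,0,0],"dr": [0,0,0]}
    - {"linear": [0,0,0],"dr": [0,0,0]}
    - {"linear": [0,0,-15],"dr": [0,0,0]}
    - {"linear": [0,0,-40],"dr": [0,0,0]}
    - {"linear": [0,0,-65],"dr": [0,0,0]}
  fingers: -1

```text
t: 8.8
eef_pos: [0.6311, 0.2662, 0.1841]
tcp_rot: [-0.001, 1.0, -0.0, -0.001]
contact_force: [0.5, 0.4, -0.1]
opening: 0.997
grasp_force: 0.0
```

```bash
python3 -c "
from h import *
plan(.619,.0112,.19,104.2)"
```

```text
lin [  12.9 -254.9   -5.7] dz -14.0 yaw now 90.2 tilt 0.16 pos [0.6311 0.2662 0.1841] q6 -1.35 open 0.997 gf 0.0 t 8.8
```

Emit:
apply_moves:
  motion:
    - {"linear": [2,-33,-6],"dr": [0,0,-2]}
    - {"linear": [4,-66,-6],"dr": [0,0,-4]}
    - {"linear": [6,-99,-6],"dr": [0,0,-6]}
    - {"linear": [8,-132,-6],"dr": [0,0,-8]}
    - {"linear": [10,-165,-6],"dr": [0,0,-10]}
    - {"linear": [11,-198,-6],"dr": [0,0,-12]}
    - {"linear": [12,-228,-6],"dr": [0,0,-14]}
    - {"linear": [13,-255,-6],"dr": [0,0,-14]}
    - {"linear": [13,-255,0],"dr": [0,0,-14]}
    - {"linear": [13,-255,10],"dr": [0,0,-14]}

```text
t: 9.63
eef_pos: [0.6207, 0.0101, 0.1756]
tcp_rot: [-0.122, 0.993, -0.0, 0.001]
contact_force: [0.4, -0.2, -0.3]
opening: 1.001
grasp_force: 0.0
```

Run:
```python
from h import *
plan(.619,.0112,.110,104.2)
p=eyes.get_image("side");P,ok=cloud(p)
cv2.imwrite("pics/s2.png",cv2.resize(p["color"][60:300,120:360,::-1],None,fx=2.4,fy=2.4))
```

```text
lin [ 1.5  1.5 65.6] dz -0.2 yaw now 104.0 tilt 0.17 pos [0.6207 0.0101 0.1756] q6 -1.99 open 1.001 gf 0.0 t 9.6333
```

View pics/s2.png

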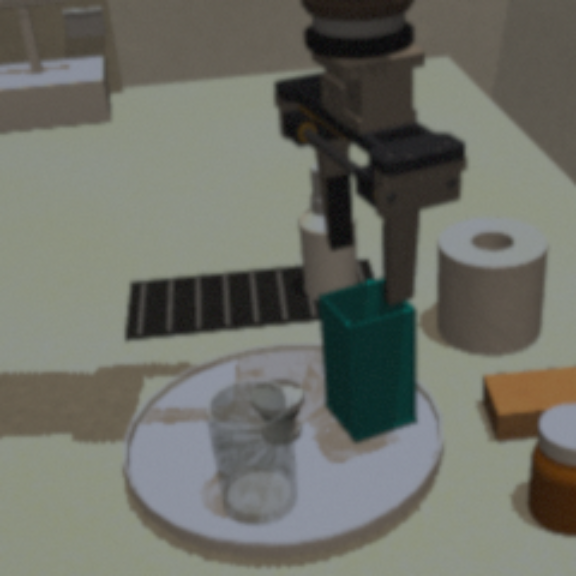

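The pump stands upright on the mat at crop (325,255), and the gripper straddles the holder at (370,290). Next I'll descend and grip.

Emit:
apply_moves:
  motion:
    - {"linear": [1,1,10],"dr": [0,0,0]}
    - {"linear": [1,1,20],"dr": [0,0,0]}
    - {"linear": [1,1,30],"dr": [0,0,0]}
    - {"linear": [1,1,40],"dr": [0,0,0]}
    - {"linear": [1,1,50],"dr": [0,0,0]}
    - {"linear": [1,1,58],"dr": [0,0,0]}
    - {"linear": [1,1,64],"dr": [0,0,0]}
    - {"linear": [1,1,64],"dr": [0,0,0]}
    - {"linear": [1,1,64],"dr": [0,0,0]}
    - {"linear": [1,1,64],"dr": [0,0,0]}

```text
t: 10.52
eef_pos: [0.619, 0.012, 0.1112]
tcp_rot: [-0.123, 0.992, -0.0, 0.001]
contact_force: [-0.4, 0.0, 0.6]
opening: 0.996
grasp_force: 0.0
```

Run:
```python
from h import *
plan(.619,.0112,.110,104.2)
```

```text
lin [ 0.2 -0.8  1.2] dz -0.0 yaw now 104.2 tilt 0.06 pos [0.619  0.012  0.1112] q6 -1.99 open 0.996 gf 0.0 t 10.5167
```

Emit:
apply_moves:
  motion:
    - {"linear": [0,-0.5,1],"dr": [0,0,0]}
    - {"linear": [0,-0.5,1],"dr": [0,0,0]}
    - {"linear": [0,-0.5,1],"dr": [0,0,0]}
    - {"linear": [0,-0.5,1],"dr": [0,0,0]}
    - {"linear": [0,-0.5,1],"dr": [0,0,0]}
    - {"linear": [0,-0.5,1],"dr": [0,0,0]}
    - {"linear": [0,-0.5,1],"dr": [0,0,0]}
    - {"linear": [0,-0.5,1],"dr": [0,0,0]}
    - {"linear": [0,-0.5,1],"dr": [0,0,0]}
    - {"linear": [0,-0.5,1],"dr": [0,0,0]}
  fingers: 1
  force: 15

```text
t: 11.35
eef_pos: [0.6187, 0.0116, 0.1097]
tcp_rot: [-0.123, 0.992, -0.0, 0.0]
contact_force: [-0.2, 0.2, 0.8]
opening: 0.651
grasp_force: 15.0
```

Run:
```python
from h import *
plan(.545,.273,.0945,86)
```

```text
lin [  7.5 271.5  15.2] dz 18.2 yaw now 104.2 tilt 0.01 pos [0.6187 0.0116 0.1097] q6 -1.99 open 0.651 gf 15.0 t 11.35
```

Emit:
apply_moves:
  motion:
    - {"linear": [0,0,-12],"dr": [0,0,0]}
    - {"linear": [0,0,-28],"dr": [0,0,0]}
    - {"linear": [0,8,-44],"dr": [0,0,1]}
    - {"linear": [1,24,-55],"dr": [0,0,3]}
    - {"linear": [1,46,-60],"dr": [0,0,5]}
    - {"linear": [2,72,-60],"dr": [0,0,7]}
    - {"linear": [3,98,-60],"dr": [0,0,9]}
    - {"linear": [4,124,-60],"dr": [0,0,11]}
    - {"linear": [5,150,-60],"dr": [0,0,13]}
    - {"linear": [5,174,-60],"dr": [0,0,15]}

```text
t: 12.18
eef_pos: [0.5704, 0.1804, 0.1702]
tcp_rot: [0.008, 1.0, 0.0, -0.0]
contact_force: [0.8, -0.5, -1.0]
opening: 0.652
grasp_force: 15.0
```

Emit:
apply_moves:
  motion:
    - {"linear": [0,24,0],"dr": [0,0,1]}
    - {"linear": [0,48,0],"dr": [0,0,3]}
    - {"linear": [0,70,5],"dr": [0,0,3]}
    - {"linear": [0,85,15],"dr": [0,0,3]}
    - {"linear": [0,92,30],"dr": [0,0,3]}
    - {"linear": [0,94,45],"dr": [0,0,3]}
    - {"linear": [0,94,58],"dr": [0,0,3]}
    - {"linear": [0,94,66],"dr": [0,0,3]}
    - {"linear": [0,94,68],"dr": [0,0,3]}
    - {"linear": [0,94,68],"dr": [0,0,3]}

```text
t: 13.02
eef_pos: [0.5722, 0.2723, 0.1008]
tcp_rot: [0.034, 0.999, -0.0, -0.001]
contact_force: [-0.3, -0.0, -1.4]
opening: 0.652
grasp_force: 15.0
```

Run:
```python
from h import *
plan(.545,.273,.0942,86)
```

```text
lin [27.2 -1.1  6.6] dz 0.1 yaw now 86.1 tilt 0.1 pos [0.5722 0.2723 0.1008] q6 -1.25 open 0.652 gf 15.0 t 13.0167
```

Emit:
apply_moves:
  motion:
    - {"linear": [5,-1,0],"dr": [0,0,0]}
    - {"linear": [12,-1,0],"dr": [0,0,0]}
    - {"linear": [20,-1,0],"dr": [0,0,0]}
    - {"linear": [26,-1,0],"dr": [0,0,0]}
    - {"linear": [27,-1,2],"dr": [0,0,0]}
    - {"linear": [27,-1,4],"dr": [0,0,0]}
    - {"linear": [27,-1,5],"dr": [0,0,0]}
    - {"linear": [27,-1,5],"dr": [0,0,0]}
    - {"linear": [27,-1,5],"dr": [0,0,0]}
    - {"linear": [27,-1,5],"dr": [0,0,0]}

```text
t: 13.85
eef_pos: [0.5458, 0.2739, 0.0966]
tcp_rot: [0.033, 0.999, 0.0, 0.0]
contact_force: [-0.4, 0.3, -0.9]
opening: 0.652
grasp_force: 15.0
```

Run:
```python
from h import *
plan(.545,.273,.0940,86)
for n in ("side","top"):
    p=eyes.get_image(n);P,ok=cloud(p)
    if n=="side": cv2.imwrite("pics/s3.png",cv2.resize(p["color"][60:300,120:360,::-1],None,fx=2.4,fy=2.4))
    print(n,[(d["at"],d["score"]) for d in nets.spot_point(p,"pump_mid")[:2]])
```

```text
lin [ 0.7 -0.9  2.6] dz 0.2 yaw now 86.2 tilt 0.01 pos [0.5458 0.2739 0.0966] q6 -1.24 open 0.652 gf 15.0 t 13.85
side [([0.6397, 0.2705, 0.0764], 0.98), ([0.5374, 0.0026, 0.0], 0.25)]
top [([0.6351, 0.276, 0.0712], 0.84)]
```

View pics/s3.png

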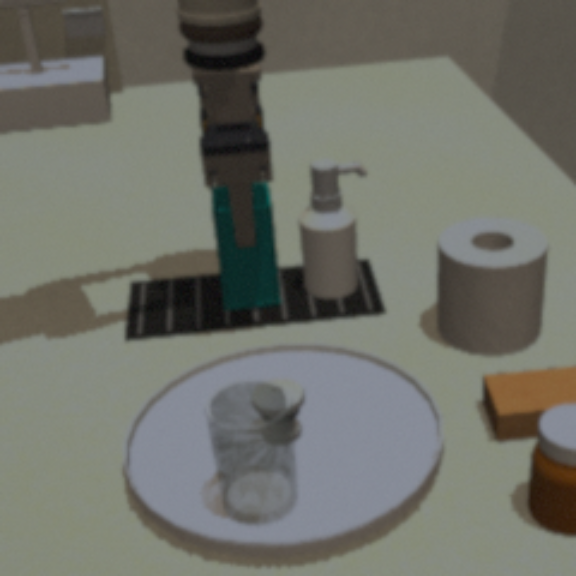

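The pump is still upright on the mat at crop (328,240), perhaps nudged a few mm, and the holder is in its slot. I'll lower it and release.

Emit:
apply_moves:
  motion:
    - {"linear": [0,0,1],"dr": [0,0,0]}
    - {"linear": [0,0,2],"dr": [0,0,0]}
    - {"linear": [0,0,3],"dr": [0,0,0]}
    - {"linear": [0,0,3],"dr": [0,0,0]}
    - {"linear": [0,0,3],"dr": [0,0,0]}
    - {"linear": [0,0,3],"dr": [0,0,0]}
    - {"linear": [0,0,3],"dr": [0,0,0]}
    - {"linear": [0,0,3],"dr": [0,0,0]}
    - {"linear": [0,0,3],"dr": [0,0,0]}
    - {"linear": [0,0,3],"dr": [0,0,0]}

```text
t: 14.88
eef_pos: [0.5456, 0.2739, 0.0938]
tcp_rot: [0.033, 0.999, 0.0, 0.0]
contact_force: [-0.7, 0.4, 1.2]
opening: 0.649
grasp_force: 15.0
```

Emit:
apply_moves:
  motion:
    - {"linear": [0,0,0],"dr": [0,0,0]}
    - {"linear": [0,0,0],"dr": [0,0,0]}
    - {"linear": [0,0,0],"dr": [0,0,0]}
    - {"linear": [0,0,0],"dr": [0,0,0]}
    - {"linear": [0,0,0],"dr": [0,0,0]}
    - {"linear": [0,0,0],"dr": [0,0,0]}
    - {"linear": [0,0,0],"dr": [0,0,0]}
    - {"linear": [0,0,-20],"dr": [0,0,0]}
    - {"linear": [0,0,-50],"dr": [0,0,0]}
    - {"linear": [0,0,-80],"dr": [0,0,0]}
  fingers: -1

```text
t: 15.72
eef_pos: [0.5445, 0.2736, 0.1734]
tcp_rot: [0.033, 0.999, -0.0, -0.001]
contact_force: [0.3, 0.5, 0.8]
opening: 0.999
grasp_force: 0.0
```

Run:
```python
from h import *
plan(.511,-.0737,.16,90)
```

```text
lin [  10.3 -348.8   13.8] dz -3.8 yaw now 86.2 tilt 0.17 pos [0.5445 0.2736 0.1734] q6 -1.24 open 0.999 gf 0.0 t 15.7167
```

Emit:
apply_moves:
  motion:
    - {"linear": [1,-36,0],"dr": [0,0,-1]}
    - {"linear": [2,-72,0],"dr": [0,0,-2]}
    - {"linear": [3,-108,0],"dr": [0,0,-3]}
    - {"linear": [4,-144,0],"dr": [0,0,-4]}
    - {"linear": [5,-180,0],"dr": [0,0,-4]}
    - {"linear": [6,-216,0],"dr": [0,0,-4]}
    - {"linear": [7,-252,0],"dr": [0,0,-4]}
    - {"linear": [8,-288,0],"dr": [0,0,-4]}
    - {"linear": [9,-322,0],"dr": [0,0,-4]}
    - {"linear": [10,-347,0],"dr": [0,0,-4]}

```text
t: 16.55
eef_pos: [0.512, -0.0743, 0.1738]
tcp_rot: [-0.001, 1.0, -0.0, 0.0]
contact_force: [-1.0, -0.4, -0.6]
opening: 0.998
grasp_force: 0.0
```

Run:
```python
from h import *
plan(.511,-.0737,.091,90)
```

```text
lin [ 1.   0.7 82.8] dz 0.1 yaw now 90.1 tilt 0.05 pos [ 0.512  -0.0743  0.1738] q6 -1.95 open 0.998 gf 0.0 t 16.55
```

Emit:
apply_moves:
  motion:
    - {"linear": [0,0,15],"dr": [0,0,0]}
    - {"linear": [1,0,28],"dr": [0,0,0]}
    - {"linear": [1,0,40],"dr": [0,0,0]}
    - {"linear": [1,0,52],"dr": [0,0,0]}
    - {"linear": [1,0,63],"dr": [0,0,0]}
    - {"linear": [1,0,73],"dr": [0,0,0]}
    - {"linear": [1,0,80],"dr": [0,0,0]}
    - {"linear": [1,0,83],"dr": [0,0,0]}
    - {"linear": [1,0,83],"dr": [0,0,0]}
    - {"linear": [1,0,83],"dr": [0,0,0]}

```text
t: 17.38
eef_pos: [0.5117, -0.0717, 0.0909]
tcp_rot: [-0.002, 1.0, -0.0, 0.0]
contact_force: [0.2, -0.1, 0.0]
opening: 1.0
grasp_force: 0.0
```

Run:
```python
from h import *
plan(.511,-.0737,.091,90)
p=eyes.get_image("side");P,ok=cloud(p)
cv2.imwrite("pics/s4.png",cv2.resize(p["color"][100:320,130:350,::-1],None,fx=2.4,fy=2.4))
```

```text
lin [ 0.7 -2.  -0.1] dz 0.2 yaw now 90.2 tilt 0.02 pos [ 0.5117 -0.0717  0.0909] q6 -1.95 open 1.0 gf 0.0 t 17.3833
```

View pics/s4.png

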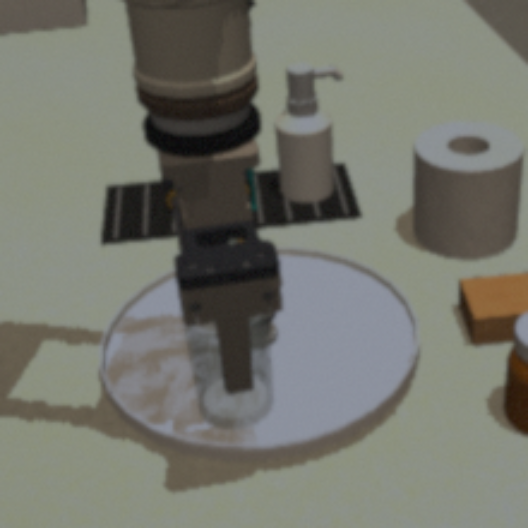

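The finger is outside the tumbler, centred at crop (238,350). I'll shift 2 mm and grip.

Emit:
apply_moves:
  motion:
    - {"linear": [0.5,-2,0],"dr": [0,0,0]}
    - {"linear": [0.5,-2,0],"dr": [0,0,0]}
    - {"linear": [0.5,-2,0],"dr": [0,0,0]}
    - {"linear": [0.5,-2,0],"dr": [0,0,0]}
    - {"linear": [0.5,-2,0],"dr": [0,0,0]}
    - {"linear": [0.5,-2,0],"dr": [0,0,0]}
    - {"linear": [0.5,-2,0],"dr": [0,0,0]}
    - {"linear": [0.5,-2,0],"dr": [0,0,0]}
    - {"linear": [0.5,-2,0],"dr": [0,0,0]}
    - {"linear": [0.5,-2,0],"dr": [0,0,0]}
  fingers: 1
  force: 20

```text
t: 18.27
eef_pos: [0.5111, -0.0736, 0.0908]
tcp_rot: [-0.002, 1.0, 0.0, 0.0]
contact_force: [0.5, 1.0, 2.2]
opening: 0.678
grasp_force: 20.0
```

Run:
```python
from h import *
plan(.460,.279,.0755,90)
```

```text
lin [ 50.  352.8  15.3] dz 0.2 yaw now 90.2 tilt 0.02 pos [ 0.5111 -0.0736  0.0908] q6 -1.95 open 0.678 gf 20.0 t 18.2667
```

Emit:
apply_moves:
  motion:
    - {"linear": [0,0,-12],"dr": [0,0,0]}
    - {"linear": [0,0,-30],"dr": [0,0,0]}
    - {"linear": [0,0,-50],"dr": [0,0,0]}
    - {"linear": [3,6,-66],"dr": [0,0,0]}
    - {"linear": [10,20,-75],"dr": [0,0,0]}
    - {"linear": [20,40,-75],"dr": [0,0,0]}
    - {"linear": [30,64,-75],"dr": [0,0,0]}
    - {"linear": [38,90,-75],"dr": [0,0,0]}
    - {"linear": [44,116,-75],"dr": [0,0,0]}
    - {"linear": [48,142,-75],"dr": [0,0,0]}

```text
t: 19.1
eef_pos: [0.4614, 0.0691, 0.1658]
tcp_rot: [-0.001, 1.0, -0.0, -0.0]
contact_force: [-0.1, -0.8, -2.2]
opening: 0.677
grasp_force: 20.0
```

Emit:
apply_moves:
  motion:
    - {"linear": [2,26,0],"dr": [0,0,0]}
    - {"linear": [2,52,0],"dr": [0,0,0]}
    - {"linear": [2,78,0],"dr": [0,0,0]}
    - {"linear": [2,104,0],"dr": [0,0,0]}
    - {"linear": [2,130,0],"dr": [0,0,0]}
    - {"linear": [2,156,0],"dr": [0,0,0]}
    - {"linear": [2,180,3],"dr": [0,0,0]}
    - {"linear": [2,198,10],"dr": [0,0,0]}
    - {"linear": [2,209,22],"dr": [0,0,0]}
    - {"linear": [2,211,35],"dr": [0,0,0]}

```text
t: 19.93
eef_pos: [0.4598, 0.281, 0.1311]
tcp_rot: [-0.003, 1.0, 0.0, 0.001]
contact_force: [0.5, -0.4, -2.0]
opening: 0.676
grasp_force: 20.0
```

Run:
```python
from h import *
plan(.460,.279,.0748,90)
```

```text
lin [-0.1 -2.1 56.3] dz 0.3 yaw now 90.3 tilt 0.08 pos [0.4598 0.281  0.1311] q6 -1.25 open 0.676 gf 20.0 t 19.9333
```

Emit:
apply_moves:
  motion:
    - {"linear": [0,0,12],"dr": [0,0,0]}
    - {"linear": [0,0,24],"dr": [0,0,0]}
    - {"linear": [0,0,35],"dr": [0,0,0]}
    - {"linear": [0,0,43],"dr": [0,0,0]}
    - {"linear": [0,0,49],"dr": [0,0,0]}
    - {"linear": [0,0,53],"dr": [0,0,0]}
    - {"linear": [0,0,55],"dr": [0,0,0]}
    - {"linear": [0,0,55],"dr": [0,0,0]}
    - {"linear": [0,0,55],"dr": [0,0,0]}
    - {"linear": [0,0,55],"dr": [0,0,0]}

```text
t: 20.77
eef_pos: [0.4603, 0.2793, 0.0762]
tcp_rot: [-0.002, 1.0, 0.0, 0.001]
contact_force: [0.1, 0.7, -2.1]
opening: 0.681
grasp_force: 20.0
```

Run:
```python
from h import *
plan(.460,.279,.0748,90)
```

```text
lin [ 0.3 -0.3  1.4] dz 0.2 yaw now 90.2 tilt 0.07 pos [0.4603 0.2793 0.0762] q6 -1.25 open 0.681 gf 20.0 t 20.7667
```

Emit:
apply_moves:
  motion:
    - {"linear": [0,0,1],"dr": [0,0,0]}
    - {"linear": [0,0,1.5],"dr": [0,0,0]}
    - {"linear": [0,0,1.5],"dr": [0,0,0]}
    - {"linear": [0,0,1.5],"dr": [0,0,0]}
    - {"linear": [0,0,1.5],"dr": [0,0,0]}
    - {"linear": [0,0,1.5],"dr": [0,0,0]}
    - {"linear": [0,0,1.5],"dr": [0,0,0]}
    - {"linear": [0,0,1.5],"dr": [0,0,0]}
    - {"linear": [0,0,1.5],"dr": [0,0,0]}
    - {"linear": [0,0,1.5],"dr": [0,0,0]}

```text
t: 21.6
eef_pos: [0.4604, 0.2794, 0.0748]
tcp_rot: [-0.002, 1.0, 0.0, 0.001]
contact_force: [-0.4, -0.4, 5.9]
opening: 0.675
grasp_force: 20.0
```

Emit:
apply_moves:
  motion:
    - {"linear": [0,0,0],"dr": [0,0,0]}
    - {"linear": [0,0,0],"dr": [0,0,0]}
    - {"linear": [0,0,0],"dr": [0,0,0]}
    - {"linear": [0,0,0],"dr": [0,0,0]}
    - {"linear": [0,0,0],"dr": [0,0,0]}
    - {"linear": [0,0,0],"dr": [0,0,0]}
    - {"linear": [0,0,0],"dr": [0,0,0]}
    - {"linear": [0,0,-20],"dr": [0,0,0]}
    - {"linear": [0,0,-50],"dr": [0,0,0]}
    - {"linear": [0,0,-85],"dr": [0,0,0]}
  fingers: -1

```text
t: 22.43
eef_pos: [0.4582, 0.2786, 0.1581]
tcp_rot: [-0.001, 1.0, -0.001, -0.002]
contact_force: [1.1, 0.2, 0.0]
opening: 0.998
grasp_force: 0.0
```

Run:
```python
from h import *
plan(.5394,.0055,.10,90)
```

```text
lin [ -80.7 -273.2   58.2] dz 0.2 yaw now 90.2 tilt 0.27 pos [0.4582 0.2786 0.1581] q6 -1.25 open 0.998 gf 0.0 t 22.4333
```

Emit:
apply_moves:
  motion:
    - {"linear": [0,-33,-10],"dr": [0,0,0]}
    - {"linear": [-10,-66,-10],"dr": [0,0,0]}
    - {"linear": [-22,-99,-10],"dr": [0,0,0]}
    - {"linear": [-36,-132,-10],"dr": [0,0,0]}
    - {"linear": [-50,-165,0],"dr": [0,0,0]}
    - {"linear": [-64,-198,0],"dr": [0,0,0]}
    - {"linear": [-76,-230,10],"dr": [0,0,0]}
    - {"linear": [-81,-258,25],"dr": [0,0,0]}
    - {"linear": [-81,-273,40],"dr": [0,0,0]}
    - {"linear": [-81,-273,55],"dr": [0,0,0]}

```text
t: 23.27
eef_pos: [0.5423, 0.0031, 0.1037]
tcp_rot: [0.0, 1.0, -0.001, 0.0]
contact_force: [0.2, -0.9, -0.6]
opening: 0.999
grasp_force: 0.0
```

Run:
```python
from h import *
plan(.5394,.0055,.0515,90)
p=eyes.get_image("side");P,ok=cloud(p)
cv2.imwrite("pics/s5.png",cv2.resize(p["color"][100:320,130:350,::-1],None,fx=2.4,fy=2.4))
m=ok&(np.hypot(P[...,0]-.54,P[...,1]-.005)<.035)&(P[...,2]>.054)&(P[...,2]<.068)
print(m.sum(),cv2.minEnclosingCircle((P[m][:,:2]*1000).astype(np.float32)))
for t in("tumbler_mid","holder_mid","pump_mid","stopper_mid"): print(t,[(d["at"],d["score"]) for d in nets.spot_point(p,t)[:1]])
```

```text
lin [ 3.   2.4 52.2] dz -0.0 yaw now 90.0 tilt 0.08 pos [0.5423 0.0031 0.1037] q6 -1.79 open 0.999 gf 0.0 t 23.2667
160 ((540.1854248046875, 4.14300012588501), 22.249265670776367)
tumbler_mid [([0.4631, 0.2765, 0.0515], 0.77)]
holder_mid [([0.5446, 0.275, 0.0612], 0.63)]
pump_mid [([0.6352, 0.2691, 0.0755], 0.91)]
stopper_mid [([0.5412, 0.0106, 0.0442], 0.9)]
```

View pics/s5.png

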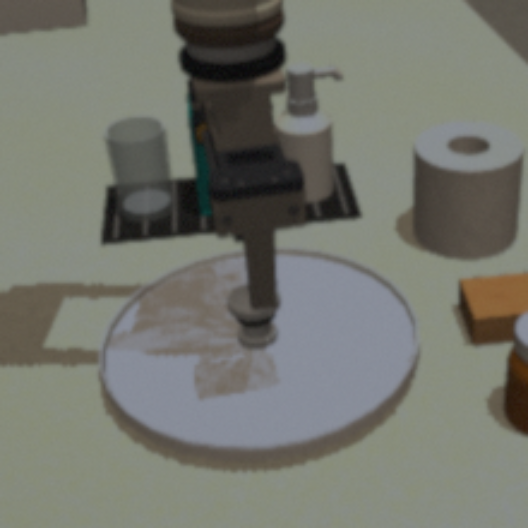

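All three stand upright on the mat (tumbler at crop (140,180), pump at (305,150)), and the stopper at (255,315) is between the fingers. I'll descend.

Emit:
apply_moves:
  motion:
    - {"linear": [1,1,8],"dr": [0,0,0]}
    - {"linear": [2,1,16],"dr": [0,0,0]}
    - {"linear": [2,1,24],"dr": [0,0,0]}
    - {"linear": [2,1,32],"dr": [0,0,0]}
    - {"linear": [2,1,40],"dr": [0,0,0]}
    - {"linear": [2,1,47],"dr": [0,0,0]}
    - {"linear": [2,1,51],"dr": [0,0,0]}
    - {"linear": [2,1,51],"dr": [0,0,0]}
    - {"linear": [2,1,51],"dr": [0,0,0]}
    - {"linear": [2,1,51],"dr": [0,0,0]}

```text
t: 24.35
eef_pos: [0.54, 0.0073, 0.0535]
tcp_rot: [-0.002, 1.0, -0.0, 0.0]
contact_force: [0.8, 0.0, 0.1]
opening: 1.006
grasp_force: 0.0
```

Run:
```python
from h import *
plan(.5398,.005,.0510,90)
```

```text
lin [ 0.2 -2.3  2.5] dz 0.2 yaw now 90.2 tilt 0.04 pos [0.54   0.0073 0.0535] q6 -1.78 open 1.006 gf 0.0 t 24.35
```

Emit:
apply_moves:
  motion:
    - {"linear": [0,-2,2.5],"dr": [0,0,0]}
    - {"linear": [0,-2,2.5],"dr": [0,0,0]}
    - {"linear": [0,-2,2.5],"dr": [0,0,0]}
    - {"linear": [0,-2,2.5],"dr": [0,0,0]}
    - {"linear": [0,-2,2.5],"dr": [0,0,0]}
    - {"linear": [0,-2,2.5],"dr": [0,0,0]}
    - {"linear": [0,-2,2.5],"dr": [0,0,0]}
    - {"linear": [0,-2,2.5],"dr": [0,0,0]}
    - {"linear": [0,-2,2.5],"dr": [0,0,0]}
    - {"linear": [0,-2,2.5],"dr": [0,0,0]}
  fingers: 1
  force: 20

```text
t: 25.18
eef_pos: [0.5397, 0.0055, 0.0507]
tcp_rot: [-0.002, 1.0, 0.0, 0.0]
contact_force: [0.6, 0.9, 0.3]
opening: 0.467
grasp_force: 20.0
```

Run:
```python
from h import *
plan(.542,-.265,.0515,90)
```

```text
lin [  -1.5 -270.5   -0.9] dz 0.2 yaw now 90.2 tilt 0.0 pos [0.5397 0.0055 0.0507] q6 -1.79 open 0.467 gf 20.0 t 25.1833
```

Emit:
apply_moves:
  motion:
    - {"linear": [0,0,-12],"dr": [0,0,0]}
    - {"linear": [0,0,-28],"dr": [0,0,0]}
    - {"linear": [0,-8,-44],"dr": [0,0,0]}
    - {"linear": [0,-24,-54],"dr": [0,0,0]}
    - {"linear": [0,-48,-58],"dr": [0,0,0]}
    - {"linear": [0,-76,-58],"dr": [0,0,0]}
    - {"linear": [-1,-104,-58],"dr": [0,0,0]}
    - {"linear": [-1,-132,-58],"dr": [0,0,0]}
    - {"linear": [-1,-160,-58],"dr": [0,0,0]}
    - {"linear": [-1,-188,-58],"dr": [0,0,0]}

```text
t: 26.02
eef_pos: [0.541, -0.1839, 0.1093]
tcp_rot: [-0.002, 1.0, -0.0, 0.0]
contact_force: [-0.2, 0.3, -1.1]
opening: 0.469
grasp_force: 20.0
```

Emit:
apply_moves:
  motion:
    - {"linear": [0,-28,0],"dr": [0,0,0]}
    - {"linear": [0,-54,0],"dr": [0,0,0]}
    - {"linear": [0,-73,0],"dr": [0,0,0]}
    - {"linear": [0,-82,5],"dr": [0,0,0]}
    - {"linear": [0,-83,16],"dr": [0,0,0]}
    - {"linear": [0,-83,30],"dr": [0,0,0]}
    - {"linear": [0,-83,44],"dr": [0,0,0]}
    - {"linear": [0,-83,56],"dr": [0,0,0]}
    - {"linear": [0,-83,64],"dr": [0,0,0]}
    - {"linear": [0,-83,68],"dr": [0,0,0]}

```text
t: 26.85
eef_pos: [0.5406, -0.2639, 0.0386]
tcp_rot: [-0.002, 1.0, 0.001, -0.001]
contact_force: [-0.2, 0.2, -2.8]
opening: 0.468
grasp_force: 20.0
```

Run:
```python
from h import *
plan(.542,-.265,.036,90)
```

```text
lin [-1.4 -1.1  2.6] dz 0.2 yaw now 90.2 tilt 0.19 pos [ 0.5406 -0.2639  0.0386] q6 -2.23 open 0.468 gf 20.0 t 26.85
```

Emit:
apply_moves:
  motion:
    - {"linear": [0,0,1],"dr": [0,0,0]}
    - {"linear": [0,0,2],"dr": [0,0,0]}
    - {"linear": [0,0,3],"dr": [0,0,0]}
    - {"linear": [0,0,3],"dr": [0,0,0]}
    - {"linear": [0,0,3],"dr": [0,0,0]}
    - {"linear": [0,0,3],"dr": [0,0,0]}
    - {"linear": [0,0,3],"dr": [0,0,0]}
    - {"linear": [0,0,3],"dr": [0,0,0]}
    - {"linear": [0,0,3],"dr": [0,0,0]}
    - {"linear": [0,0,3],"dr": [0,0,0]}

```text
t: 27.68
eef_pos: [0.5415, -0.2656, 0.0376]
tcp_rot: [-0.002, 1.0, -0.0, -0.0]
contact_force: [0.1, -0.8, -1.6]
opening: 0.473
grasp_force: 20.0
```

Run:
```python
from h import *
plan(.542,-.265,.036,90)
print(readout.state()["contact_force"])
```

```text
lin [-0.5  0.6  1.6] dz 0.2 yaw now 90.2 tilt 0.0 pos [ 0.5415 -0.2656  0.0376] q6 -2.23 open 0.473 gf 20.0 t 27.6833
[ 0.14615986 -0.80284706 -1.57628284]
```

Emit:
apply_moves:
  motion:
    - {"linear": [0,0,1],"dr": [0,0,0]}
    - {"linear": [0,0,1.5],"dr": [0,0,0]}
    - {"linear": [0,0,1.5],"dr": [0,0,0]}
    - {"linear": [0,0,1.5],"dr": [0,0,0]}
    - {"linear": [0,0,1.5],"dr": [0,0,0]}
    - {"linear": [0,0,1.5],"dr": [0,0,0]}
    - {"linear": [0,0,1.5],"dr": [0,0,0]}
    - {"linear": [0,0,1.5],"dr": [0,0,0]}
    - {"linear": [0,0,1.5],"dr": [0,0,0]}
    - {"linear": [0,0,1.5],"dr": [0,0,0]}

```text
t: 28.52
eef_pos: [0.5415, -0.2656, 0.0361]
tcp_rot: [-0.002, 1.0, 0.0, 0.0]
contact_force: [-0.3, 0.6, -2.3]
opening: 0.471
grasp_force: 20.0
```

Emit:
apply_moves:
  motion:
    - {"linear": [0,0,0],"dr": [0,0,0]}
    - {"linear": [0,0,0],"dr": [0,0,0]}
    - {"linear": [0,0,0],"dr": [0,0,0]}
    - {"linear": [0,0,0],"dr": [0,0,0]}
    - {"linear": [0,0,0],"dr": [0,0,0]}
    - {"linear": [0,0,0],"dr": [0,0,0]}
    - {"linear": [0,0,0],"dr": [0,0,0]}
    - {"linear": [0,0,-20],"dr": [0,0,0]}
    - {"linear": [0,0,-50],"dr": [0,0,0]}
    - {"linear": [0,0,-85],"dr": [0,0,0]}
  fingers: -1

```text
t: 29.35
eef_pos: [0.54, -0.2645, 0.1199]
tcp_rot: [-0.001, 1.0, 0.001, -0.002]
contact_force: [0.5, -0.5, -0.4]
opening: 1.0
grasp_force: 0.0
```

Emit:
apply_moves:
  motion:
    - {"linear": [0,20,-20],"dr": [0,0,0]}
    - {"linear": [0,50,-30],"dr": [0,0,0]}
    - {"linear": [0,80,-30],"dr": [0,0,0]}
    - {"linear": [0,110,-30],"dr": [0,0,0]}
    - {"linear": [0,140,-30],"dr": [0,0,0]}
    - {"linear": [0,170,-30],"dr": [0,0,0]}
    - {"linear": [0,200,-30],"dr": [0,0,0]}
    - {"linear": [0,225,-30],"dr": [0,0,0]}
    - {"linear": [0,240,-30],"dr": [0,0,0]}
    - {"linear": [0,240,-30],"dr": [0,0,0]}

```text
t: 30.18
eef_pos: [0.5404, -0.0227, 0.151]
tcp_rot: [-0.003, 1.0, 0.0, -0.0]
contact_force: [0.6, 0.2, -0.1]
opening: 1.001
grasp_force: 0.0
```

Run:
```python
from h import *
p=eyes.get_image("side");save(p,"s6.png")
for n in("side","top"):
    p=eyes.get_image(n);P,ok=cloud(p);print(n)
    def reg(c,r,z0,z1):
        m=ok&(np.hypot(P[...,0]-c[0],P[...,1]-c[1])<r)&(P[...,2]>z0)&(P[...,2]<z1);return (P[m][:,:2]*1000).astype(np.float32)
    for nm,c,r,z0,z1 in(("holder",(.545,.273),.05,.110,.125),("tumbler",(.46,.279),.04,.088,.104),("pumphead",(.634,.267),.06,.126,.15),("pumpbody",(.634,.267),.045,.05,.09),("stopper",(.542,-.265),.03,.03,.06)):
        Q=reg(c,r,z0,z1)
        if len(Q)>5: print(nm,len(Q),cv2.minAreaRect(Q),cv2.minEnclosingCircle(Q)[0])
plan(.632,.267,.2,90)
```

```text
side
holder 33 ((522.3279418945312, 263.0925598144531), (39.76881408691406, 12.454718589782715), 83.89756774902344) (521.1204833984375, 263.2216491699219)
tumbler 234 ((460.914306640625, 277.8621826171875), (62.42094802856445, 61.27635192871094), 15.47286319732666) (461.5421142578125, 277.7044982910156)
pumphead 177 ((648.4367065429688, 273.78143310546875), (57.64452362060547, 30.123188018798828), 16.14126205444336) (649.1005249023438, 272.3328857421875)
pumpbody 153 ((649.9029541015625, 254.23025512695312), (41.747337341308594, 14.495104789733887), 40.166358947753906) (647.21826171875, 257.410888671875)
stopper 656 ((541.3687744140625, -266.5291442871094), (43.86652374267578, 41.422515869140625), 77.17029571533203) (541.8681640625, -265.9892883300781)
top
holder 387 ((545.6993408203125, 273.26702880859375), (60.29081726074219, 60.08761978149414), 86.17529296875) (545.9212646484375, 274.0113525390625)
tumbler 321 ((461.1969299316406, 278.6017761230469), (60.59892272949219, 61.70325469970703), 1.5596014261245728) (460.77777099609375, 279.2107849121094)
pumphead 318 ((648.0426635742188, 269.178955078125), (27.1646671295166, 57.124969482421875), 77.07376098632812) (649.1998901367188, 272.6711120605469)
pumpbody 280 ((632.4496459960938, 268.27947998046875), (50.6805534362793, 58.74489212036133), 70.45723724365234) (633.1349487304688, 272.20416259765625)
stopper 349 ((542.2416381835938, -265.4454345703125), (43.24727249145508, 41.74928283691406), 89.85064697265625) (541.40478515625, -265.4192199707031)
lin [-92.1 292.8 -49. ] dz 0.2 yaw now 90.2 tilt 0.03 pos [ 0.5408 -0.0262  0.1512] q6 -1.85 open 0.999 gf 0.0 t 30.3333
```

View pics/s6.png

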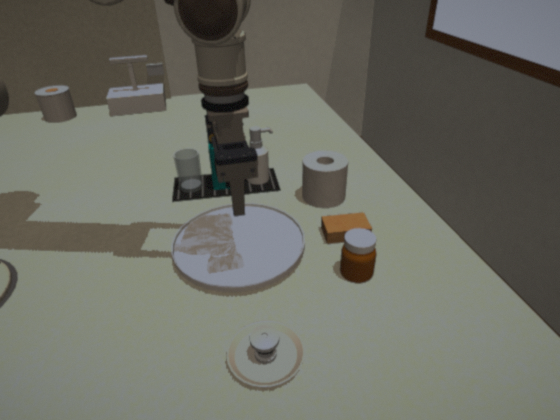

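The stopper stands in the dish at (264,345), and the three others are upright on the mat. I'll return the tumbler first.

Run:
```python
from h import *
plan(.4605,.2792,.155,90)
```

```text
lin [ 79.4 305.6  -4. ] dz 0.2 yaw now 90.2 tilt 0.03 pos [ 0.5408 -0.0262  0.1512] q6 -1.85 open 0.999 gf 0.0 t 30.3333
```

Emit:
apply_moves:
  motion:
    - {"linear": [10,30,-4],"dr": [0,0,0]}
    - {"linear": [20,62,-4],"dr": [0,0,0]}
    - {"linear": [32,94,-4],"dr": [0,0,0]}
    - {"linear": [44,126,-4],"dr": [0,0,0]}
    - {"linear": [56,158,-4],"dr": [0,0,0]}
    - {"linear": [66,190,-4],"dr": [0,0,0]}
    - {"linear": [74,222,-4],"dr": [0,0,0]}
    - {"linear": [79,254,-4],"dr": [0,0,0]}
    - {"linear": [80,284,-4],"dr": [0,0,0]}
    - {"linear": [80,305,-4],"dr": [0,0,0]}

```text
t: 31.17
eef_pos: [0.46, 0.2805, 0.1553]
tcp_rot: [-0.001, 1.0, 0.0, 0.0]
contact_force: [-0.9, 0.2, -0.1]
opening: 1.001
grasp_force: 0.0
```

Run:
```python
from h import *
plan(.4605,.2792,.0748,90)
```

```text
lin [-0.5 -1.3 80.5] dz 0.2 yaw now 90.2 tilt 0.04 pos [0.46   0.2805 0.1553] q6 -1.25 open 1.001 gf 0.0 t 31.1667
```

Emit:
apply_moves:
  motion:
    - {"linear": [0,0,14],"dr": [0,0,0]}
    - {"linear": [0,0,26],"dr": [0,0,0]}
    - {"linear": [0,0,38],"dr": [0,0,0]}
    - {"linear": [0,0,50],"dr": [0,0,0]}
    - {"linear": [0,0,61],"dr": [0,0,0]}
    - {"linear": [0,0,71],"dr": [0,0,0]}
    - {"linear": [0,0,78],"dr": [0,0,0]}
    - {"linear": [0,0,80],"dr": [0,0,0]}
    - {"linear": [0,0,80],"dr": [0,0,0]}
    - {"linear": [0,0,80],"dr": [0,0,0]}

```text
t: 32.0
eef_pos: [0.4602, 0.2793, 0.0755]
tcp_rot: [-0.002, 1.0, 0.0, 0.0]
contact_force: [-0.7, -0.4, 0.2]
opening: 0.997
grasp_force: 0.0
```

Emit:
apply_moves:
  motion:
    - {"linear": [0,0,0],"dr": [0,0,0]}
    - {"linear": [0,0,0],"dr": [0,0,0]}
    - {"linear": [0,0,0],"dr": [0,0,0]}
    - {"linear": [0,0,0],"dr": [0,0,0]}
    - {"linear": [0,0,0],"dr": [0,0,0]}
    - {"linear": [0,0,0],"dr": [0,0,0]}
    - {"linear": [0,0,0],"dr": [0,0,0]}
    - {"linear": [0,0,0],"dr": [0,0,0]}
    - {"linear": [0,0,0],"dr": [0,0,0]}
    - {"linear": [0,0,0],"dr": [0,0,0]}
  fingers: 1
  force: 20

```text
t: 32.83
eef_pos: [0.46, 0.2794, 0.0754]
tcp_rot: [-0.002, 1.0, 0.0, 0.0]
contact_force: [-0.0, 1.7, 2.8]
opening: 0.674
grasp_force: 20.0
```

Run:
```python
from h import *
plan(.5111,-.0736,.0915,90)
```

```text
lin [ -50.  -353.1  -16.2] dz 0.2 yaw now 90.2 tilt 0.03 pos [0.46   0.2794 0.0754] q6 -1.25 open 0.674 gf 20.0 t 32.8333
```

Emit:
apply_moves:
  motion:
    - {"linear": [0,0,-12],"dr": [0,0,0]}
    - {"linear": [0,0,-30],"dr": [0,0,0]}
    - {"linear": [0,-8,-48],"dr": [0,0,0]}
    - {"linear": [0,-24,-62],"dr": [0,0,0]}
    - {"linear": [0,-48,-68],"dr": [0,0,0]}
    - {"linear": [-2,-74,-68],"dr": [0,0,0]}
    - {"linear": [-6,-102,-68],"dr": [0,0,0]}
    - {"linear": [-12,-130,-68],"dr": [0,0,0]}
    - {"linear": [-19,-158,-68],"dr": [0,0,0]}
    - {"linear": [-26,-186,-68],"dr": [0,0,0]}

```text
t: 33.67
eef_pos: [0.4859, 0.0918, 0.1433]
tcp_rot: [-0.002, 1.0, -0.0, -0.0]
contact_force: [-0.3, 0.2, -2.6]
opening: 0.676
grasp_force: 20.0
```

Emit:
apply_moves:
  motion:
    - {"linear": [-6,-28,0],"dr": [0,0,0]}
    - {"linear": [-12,-56,0],"dr": [0,0,0]}
    - {"linear": [-18,-84,0],"dr": [0,0,0]}
    - {"linear": [-22,-112,0],"dr": [0,0,0]}
    - {"linear": [-24,-138,2],"dr": [0,0,0]}
    - {"linear": [-24,-157,8],"dr": [0,0,0]}
    - {"linear": [-24,-166,18],"dr": [0,0,0]}
    - {"linear": [-24,-167,30],"dr": [0,0,0]}
    - {"linear": [-24,-167,38],"dr": [0,0,0]}
    - {"linear": [-24,-167,42],"dr": [0,0,0]}

```text
t: 34.5
eef_pos: [0.5093, -0.0721, 0.0988]
tcp_rot: [-0.002, 1.0, 0.001, -0.002]
contact_force: [-0.2, 0.3, -2.5]
opening: 0.674
grasp_force: 20.0
```

Run:
```python
from h import *
plan(.5111,-.0736,.0915,90)
```

```text
lin [-1.9 -1.5  7.3] dz 0.2 yaw now 90.2 tilt 0.25 pos [ 0.5093 -0.0721  0.0988] q6 -1.95 open 0.674 gf 20.0 t 34.5
```

Emit:
apply_moves:
  motion:
    - {"linear": [0,0,2],"dr": [0,0,0]}
    - {"linear": [0,0,4],"dr": [0,0,0]}
    - {"linear": [0,0,6],"dr": [0,0,0]}
    - {"linear": [0,0,8],"dr": [0,0,0]}
    - {"linear": [0,0,9],"dr": [0,0,0]}
    - {"linear": [0,0,9],"dr": [0,0,0]}
    - {"linear": [0,0,9],"dr": [0,0,0]}
    - {"linear": [0,0,9],"dr": [0,0,0]}
    - {"linear": [0,0,9],"dr": [0,0,0]}
    - {"linear": [0,0,9],"dr": [0,0,0]}

```text
t: 35.33
eef_pos: [0.511, -0.0737, 0.0922]
tcp_rot: [-0.001, 1.0, -0.0, 0.0]
contact_force: [1.0, 0.4, -1.7]
opening: 0.677
grasp_force: 20.0
```

Run:
```python
from h import *
plan(.5111,-.0736,.0915,90)
```

```text
lin [-0.1  0.1  0.7] dz 0.2 yaw now 90.2 tilt 0.01 pos [ 0.511  -0.0737  0.0922] q6 -1.95 open 0.677 gf 20.0 t 35.3333
```

Less than 1 mm to go, so I'll release here.

Emit:
apply_moves:
  motion:
    - {"linear": [0,0,0.5],"dr": [0,0,0]}
    - {"linear": [0,0,0.5],"dr": [0,0,0]}
    - {"linear": [0,0,0.5],"dr": [0,0,0]}
    - {"linear": [0,0,0.5],"dr": [0,0,0]}
    - {"linear": [0,0,0.5],"dr": [0,0,0]}
    - {"linear": [0,0,0.5],"dr": [0,0,0]}
    - {"linear": [0,0,0.5],"dr": [0,0,0]}
    - {"linear": [0,0,-20],"dr": [0,0,0]}
    - {"linear": [0,0,-50],"dr": [0,0,0]}
    - {"linear": [0,0,-80],"dr": [0,0,0]}
  fingers: -1

```text
t: 36.17
eef_pos: [0.5099, -0.0733, 0.1721]
tcp_rot: [-0.002, 1.0, 0.001, -0.001]
contact_force: [0.2, -0.1, -0.1]
opening: 0.994
grasp_force: 0.0
```

Run:
```python
from h import *
plan(.5456,.2739,.172,86.2)
```

```text
lin [-36.7 347.1   0.4] dz 4.0 yaw now 90.2 tilt 0.16 pos [ 0.5099 -0.0733  0.1721] q6 -1.95 open 0.994 gf 0.0 t 36.1667
```

Emit:
apply_moves:
  motion:
    - {"linear": [-4,34,0],"dr": [0,0,1]}
    - {"linear": [-8,69,0],"dr": [0,0,2]}
    - {"linear": [-12,104,0],"dr": [0,0,3]}
    - {"linear": [-16,139,0],"dr": [0,0,4]}
    - {"linear": [-20,174,0],"dr": [0,0,4]}
    - {"linear": [-24,209,0],"dr": [0,0,4]}
    - {"linear": [-28,244,0],"dr": [0,0,4]}
    - {"linear": [-32,279,0],"dr": [0,0,4]}
    - {"linear": [-35,314,0],"dr": [0,0,4]}
    - {"linear": [-36,346,0],"dr": [0,0,4]}

```text
t: 37.0
eef_pos: [0.5458, 0.2745, 0.1721]
tcp_rot: [0.033, 0.999, 0.0, 0.0]
contact_force: [0.2, 0.5, -1.1]
opening: 1.002
grasp_force: 0.0
```

Run:
```python
from h import *
plan(.5456,.2737,.0938,86.2)
```

```text
lin [ 0.2 -0.8 78.3] dz -0.0 yaw now 86.2 tilt 0.02 pos [0.5458 0.2745 0.1721] q6 -1.24 open 1.002 gf 0.0 t 37.0
```

Emit:
apply_moves:
  motion:
    - {"linear": [0,0,14],"dr": [0,0,0]}
    - {"linear": [0,0,26],"dr": [0,0,0]}
    - {"linear": [0,0,38],"dr": [0,0,0]}
    - {"linear": [0,0,50],"dr": [0,0,0]}
    - {"linear": [0,0,61],"dr": [0,0,0]}
    - {"linear": [0,0,71],"dr": [0,0,0]}
    - {"linear": [0,0,77],"dr": [0,0,0]}
    - {"linear": [0,0,78],"dr": [0,0,0]}
    - {"linear": [0,0,78],"dr": [0,0,0]}
    - {"linear": [0,0,78],"dr": [0,0,0]}

```text
t: 37.83
eef_pos: [0.5464, 0.2724, 0.0948]
tcp_rot: [0.033, 0.999, 0.0, 0.001]
contact_force: [-0.3, -0.5, -0.3]
opening: 0.998
grasp_force: 0.0
```

Emit:
apply_moves:
  motion:
    - {"linear": [0,0,0],"dr": [0,0,0]}
    - {"linear": [0,0,0],"dr": [0,0,0]}
    - {"linear": [0,0,0],"dr": [0,0,0]}
    - {"linear": [0,0,0],"dr": [0,0,0]}
    - {"linear": [0,0,0],"dr": [0,0,0]}
    - {"linear": [0,0,0],"dr": [0,0,0]}
    - {"linear": [0,0,0],"dr": [0,0,0]}
    - {"linear": [0,0,0],"dr": [0,0,0]}
    - {"linear": [0,0,0],"dr": [0,0,0]}
    - {"linear": [0,0,0],"dr": [0,0,0]}
  fingers: 1
  force: 15

```text
t: 38.67
eef_pos: [0.546, 0.2726, 0.0943]
tcp_rot: [0.033, 0.999, 0.0, 0.0]
contact_force: [-1.2, 0.4, 1.2]
opening: 0.654
grasp_force: 15.0
```

Run:
```python
from h import *
plan(.6187,.0116,.110,104.2)
```

```text
lin [ -90.  -255.5  -15.8] dz -18.0 yaw now 86.2 tilt 0.02 pos [0.546  0.2726 0.0943] q6 -1.24 open 0.654 gf 15.0 t 38.6667
```

Emit:
apply_moves:
  motion:
    - {"linear": [0,0,-12],"dr": [0,0,0]}
    - {"linear": [0,0,-28],"dr": [0,0,0]}
    - {"linear": [0,-8,-44],"dr": [0,0,0]}
    - {"linear": [0,-24,-56],"dr": [0,0,0]}
    - {"linear": [0,-48,-60],"dr": [0,0,0]}
    - {"linear": [-2,-74,-60],"dr": [0,0,0]}
    - {"linear": [-8,-100,-60],"dr": [0,0,0]}
    - {"linear": [-18,-126,-60],"dr": [0,0,0]}
    - {"linear": [-29,-150,-60],"dr": [0,0,0]}
    - {"linear": [-40,-172,-60],"dr": [0,0,0]}

```text
t: 39.5
eef_pos: [0.5743, 0.0965, 0.1547]
tcp_rot: [0.034, 0.999, -0.0, -0.0]
contact_force: [-0.4, 0.0, -1.1]
opening: 0.654
grasp_force: 15.0
```

Emit:
apply_moves:
  motion:
    - {"linear": [-11,-20,0],"dr": [0,0,-3]}
    - {"linear": [-22,-40,0],"dr": [0,0,-6]}
    - {"linear": [-33,-58,0],"dr": [0,0,-9]}
    - {"linear": [-42,-72,0],"dr": [0,0,-12]}
    - {"linear": [-48,-81,5],"dr": [0,0,-15]}
    - {"linear": [-50,-84,14],"dr": [0,0,-18]}
    - {"linear": [-50,-84,24],"dr": [0,0,-18]}
    - {"linear": [-50,-84,32],"dr": [0,0,-18]}
    - {"linear": [-50,-84,36],"dr": [0,0,-18]}
    - {"linear": [-50,-84,36],"dr": [0,0,-18]}

```text
t: 40.33
eef_pos: [0.6172, 0.0117, 0.1165]
tcp_rot: [-0.123, 0.992, 0.0, -0.002]
contact_force: [-0.3, 0.2, -1.7]
opening: 0.652
grasp_force: 15.0
```

Run:
```python
from h import *
plan(.6187,.0116,.1105,104.2)
```

```text
lin [-1.4 -0.5  6. ] dz -0.0 yaw now 104.2 tilt 0.19 pos [0.6172 0.0117 0.1165] q6 -1.99 open 0.652 gf 15.0 t 40.3333
```

Emit:
apply_moves:
  motion:
    - {"linear": [0,0,2],"dr": [0,0,0]}
    - {"linear": [0,0,4],"dr": [0,0,0]}
    - {"linear": [0,0,6],"dr": [0,0,0]}
    - {"linear": [0,0,7],"dr": [0,0,0]}
    - {"linear": [0,0,7],"dr": [0,0,0]}
    - {"linear": [0,0,7],"dr": [0,0,0]}
    - {"linear": [0,0,7],"dr": [0,0,0]}
    - {"linear": [0,0,7],"dr": [0,0,0]}
    - {"linear": [0,0,7],"dr": [0,0,0]}
    - {"linear": [0,0,7],"dr": [0,0,0]}

```text
t: 41.17
eef_pos: [0.6186, 0.011, 0.1112]
tcp_rot: [-0.123, 0.992, -0.0, 0.0]
contact_force: [0.8, -0.5, -0.8]
opening: 0.66
grasp_force: 15.0
```

Run:
```python
from h import *
plan(.6187,.0116,.1103,104.2)
```

```text
lin [-0.2  0.6  0.9] dz -0.0 yaw now 104.2 tilt 0.01 pos [0.6186 0.011  0.1112] q6 -2.0 open 0.66 gf 15.0 t 41.1667
```

Emit:
apply_moves:
  motion:
    - {"linear": [0,0,0.8],"dr": [0,0,0]}
    - {"linear": [0,0,0.8],"dr": [0,0,0]}
    - {"linear": [0,0,0.8],"dr": [0,0,0]}
    - {"linear": [0,0,0.8],"dr": [0,0,0]}
    - {"linear": [0,0,0.8],"dr": [0,0,0]}
    - {"linear": [0,0,0.8],"dr": [0,0,0]}
    - {"linear": [0,0,0.8],"dr": [0,0,0]}
    - {"linear": [0,0,-20],"dr": [0,0,0]}
    - {"linear": [0,0,-50],"dr": [0,0,0]}
    - {"linear": [0,0,-85],"dr": [0,0,0]}
  fingers: -1

```text
t: 42.0
eef_pos: [0.617, 0.0113, 0.1949]
tcp_rot: [-0.123, 0.992, 0.001, -0.002]
contact_force: [1.0, 0.4, -0.3]
opening: 1.001
grasp_force: 0.0
```

Run:
```python
from h import *
plan(.633,.269,.196,80)
p=eyes.get_image("top");P,ok=cloud(p)
cv2.imwrite("pics/t2.png",cv2.resize(p["color"][150:330,100:340,::-1],None,fx=3,fy=3,interpolation=cv2.INTER_CUBIC))
for z0,z1,r in((.133,.15,.06),(.13,.15,.06),(.07,.09,.045)):
    m=ok&(np.hypot(P[...,0]-.634,P[...,1]-.269)<r)&(P[...,2]>z0)&(P[...,2]<z1);Q=(P[m][:,:2]*1000).astype(np.float32)
    c,v=np.linalg.eigh(np.cov(Q.T));print(len(Q),cv2.minAreaRect(Q),Q.mean(0),np.degrees(np.arctan2(v[1,1],v[0,1])))
```

```text
lin [-78.6 246.   -1. ] dz 24.2 yaw now 104.2 tilt 0.28 pos [0.617  0.0113 0.1949] q6 -2.0 open 1.001 gf 0.0 t 42.0
293 ((648.1749267578125, 268.9629821777344), (27.556922912597656, 56.165279388427734), 76.03398895263672) [641.9013 271.617 ] -176.87683304535858
302 ((647.9031982421875, 269.0305480957031), (27.556922912597656, 56.72529220581055), 76.03398895263672) [641.9933 271.4274] -176.71800360693933
207 ((632.4019165039062, 267.9956359863281), (49.63441467285156, 58.5442008972168), 70.55827331542969) [630.2214  258.14954] 166.86092030178867
```

View pics/t2.png

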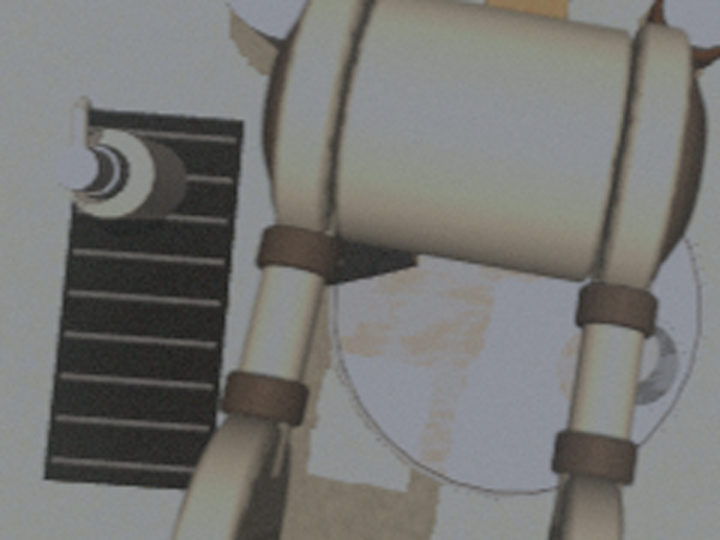

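The top view shows the pump upright at crop (100,170), with the spout still pointing about +x, so I'll use yaw 90.

Emit:
apply_moves:
  motion:
    - {"linear": [-8,25,-3],"dr": [0,0,2]}
    - {"linear": [-16,50,-3],"dr": [0,0,4]}
    - {"linear": [-24,75,-3],"dr": [0,0,6]}
    - {"linear": [-32,100,-3],"dr": [0,0,8]}
    - {"linear": [-40,125,-3],"dr": [0,0,10]}
    - {"linear": [-48,150,-3],"dr": [0,0,12]}
    - {"linear": [-56,175,-3],"dr": [0,0,14]}
    - {"linear": [-64,200,-3],"dr": [0,0,14.2]}
    - {"linear": [-73,228,-3],"dr": [0,0,14.2]}
    - {"linear": [-79,246,-3],"dr": [0,0,14.2]}

```text
t: 42.88
eef_pos: [0.6346, 0.2715, 0.199]
tcp_rot: [-0.0, 1.0, 0.0, 0.0]
contact_force: [0.5, 0.4, -0.1]
opening: 0.999
grasp_force: 0.0
```

Run:
```python
from h import *
plan(.6333,.2695,.1198,90)
p=eyes.get_image("side");P,ok=cloud(p)
cv2.imwrite("pics/s7.png",cv2.resize(p["color"][90:250,160:320,::-1],None,fx=3.4,fy=3.4))
m=ok&(np.hypot(P[...,0]-.634,P[...,1]-.269)<.045)&(P[...,2]>.02)&(P[...,2]<.075);Q=P[m][:,:2]
from scipy.optimize import least_squares
f=least_squares(lambda c:np.hypot(Q[:,0]-c[0],Q[:,1]-c[1])-.03,[.634,.269],loss="soft_l1",f_scale=.002);print(len(Q),f.x)
```

```text
lin [ 1.4 -2.  79.2] dz 0.1 yaw now 90.1 tilt 0.05 pos [0.6346 0.2715 0.199 ] q6 -1.34 open 0.999 gf 0.0 t 42.8833
427 [0.63429348 0.27430596]
```

View pics/s7.png

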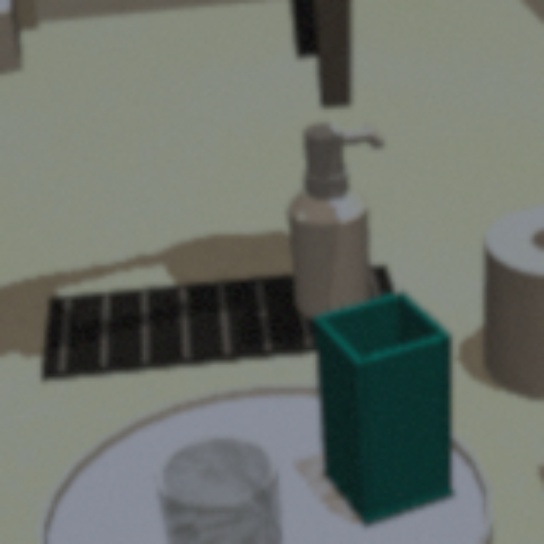

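The open fingers are above the pump, in line with its head at crop (325,150). I'll descend.

Emit:
apply_moves:
  motion:
    - {"linear": [0.5,0,14],"dr": [0,0,0]}
    - {"linear": [0.5,0,26],"dr": [0,0,0]}
    - {"linear": [0.5,0,38],"dr": [0,0,0]}
    - {"linear": [0.5,0,50],"dr": [0,0,0]}
    - {"linear": [0.5,0,61],"dr": [0,0,0]}
    - {"linear": [0.5,0,71],"dr": [0,0,0]}
    - {"linear": [0.5,0,77],"dr": [0,0,0]}
    - {"linear": [0.5,0,78],"dr": [0,0,0]}
    - {"linear": [0.5,0,78],"dr": [0,0,0]}
    - {"linear": [0.5,0,78],"dr": [0,0,0]}

```text
t: 43.77
eef_pos: [0.6349, 0.2689, 0.1219]
tcp_rot: [0.0, 1.0, 0.0, 0.001]
contact_force: [-0.5, 0.3, -0.3]
opening: 1.0
grasp_force: 0.0
```

Run:
```python
from h import *
plan(.634,.271,.1198,90)
```

```text
lin [0.9 2.1 2.1] dz -0.0 yaw now 90.0 tilt 0.07 pos [0.6349 0.2689 0.1219] q6 -1.34 open 1.0 gf 0.0 t 43.7667
```

Emit:
apply_moves:
  motion:
    - {"linear": [0.8,1.5,2],"dr": [0,0,0]}
    - {"linear": [0.8,1.5,2],"dr": [0,0,0]}
    - {"linear": [0.8,1.5,2],"dr": [0,0,0]}
    - {"linear": [0.8,1.5,2],"dr": [0,0,0]}
    - {"linear": [0.8,1.5,2],"dr": [0,0,0]}
    - {"linear": [0.8,1.5,2],"dr": [0,0,0]}
    - {"linear": [0.8,1.5,2],"dr": [0,0,0]}
    - {"linear": [0.8,1.5,2],"dr": [0,0,0]}
    - {"linear": [0.8,1.5,2],"dr": [0,0,0]}
    - {"linear": [0.8,1.5,2],"dr": [0,0,0]}
  fingers: 1
  force: 20

```text
t: 44.6
eef_pos: [0.6337, 0.2706, 0.1193]
tcp_rot: [0.0, 1.0, 0.0, 0.0]
contact_force: [0.2, 0.5, 0.1]
opening: 0.34
grasp_force: 20.0
```

Run:
```python
from h import *
plan(.4914,.0595,.1362,136)
```

```text
lin [ 142.2 -211.2  -17.1] dz -46.0 yaw now 90.0 tilt 0.03 pos [0.6337 0.2706 0.1193] q6 -1.34 open 0.34 gf 20.0 t 44.6
```

Emit:
apply_moves:
  motion:
    - {"linear": [0,0,-12],"dr": [0,0,0]}
    - {"linear": [0,0,-28],"dr": [0,0,0]}
    - {"linear": [4,-6,-46],"dr": [0,0,0]}
    - {"linear": [13,-19,-60],"dr": [0,0,0]}
    - {"linear": [26,-39,-66],"dr": [0,0,0]}
    - {"linear": [41,-61,-66],"dr": [0,0,0]}
    - {"linear": [56,-83,-66],"dr": [0,0,0]}
    - {"linear": [71,-105,-66],"dr": [0,0,0]}
    - {"linear": [86,-127,-66],"dr": [0,0,0]}
    - {"linear": [101,-149,-66],"dr": [0,0,0]}

```text
t: 45.43
eef_pos: [0.5314, 0.1203, 0.1853]
tcp_rot: [0.0, 1.0, -0.0, -0.0]
contact_force: [0.4, -0.2, -3.0]
opening: 0.339
grasp_force: 20.0
```

Emit:
apply_moves:
  motion:
    - {"linear": [14,-21,0],"dr": [0,0,0]}
    - {"linear": [27,-41,0],"dr": [0,0,0]}
    - {"linear": [37,-55,2],"dr": [0,0,0]}
    - {"linear": [41,-61,8],"dr": [0,0,0]}
    - {"linear": [41,-62,18],"dr": [0,0,0]}
    - {"linear": [41,-62,28],"dr": [0,0,0]}
    - {"linear": [41,-62,36],"dr": [0,0,0]}
    - {"linear": [41,-62,42],"dr": [0,0,0]}
    - {"linear": [41,-62,45],"dr": [0,0,0]}
    - {"linear": [41,-62,45],"dr": [0,0,0]}

```text
t: 46.27
eef_pos: [0.491, 0.06, 0.1389]
tcp_rot: [-0.0, 1.0, 0.0, -0.001]
contact_force: [-0.6, -0.2, -3.7]
opening: 0.337
grasp_force: 20.0
```

Run:
```python
from h import *
plan(.4914,.0595,.1355)
```

```text
lin [-0.4 -0.5  3.4] dz 0 yaw now 90.0 tilt 0.13 pos [0.491  0.06   0.1389] q6 -1.69 open 0.337 gf 20.0 t 46.2667
```

Emit:
apply_moves:
  motion:
    - {"linear": [0,0,1],"dr": [0,0,0]}
    - {"linear": [0,0,2],"dr": [0,0,0]}
    - {"linear": [0,0,3],"dr": [0,0,0]}
    - {"linear": [0,0,4],"dr": [0,0,0]}
    - {"linear": [0,0,4.5],"dr": [0,0,0]}
    - {"linear": [0,0,4.5],"dr": [0,0,0]}
    - {"linear": [0,0,4.5],"dr": [0,0,0]}
    - {"linear": [0,0,4.5],"dr": [0,0,0]}
    - {"linear": [0,0,4.5],"dr": [0,0,0]}
    - {"linear": [0,0,4.5],"dr": [0,0,0]}

```text
t: 47.1
eef_pos: [0.4916, 0.0594, 0.1357]
tcp_rot: [0.0, 1.0, -0.0, 0.0]
contact_force: [0.1, 0.5, -2.6]
opening: 0.335
grasp_force: 20.0
```

Run:
```python
from h import *
plan(.4914,.0595,.1353)
```

```text
lin [0.2 0.1 0.4] dz 0 yaw now 90.0 tilt 0.01 pos [0.4916 0.0594 0.1357] q6 -1.69 open 0.335 gf 20.0 t 47.1
```

Emit:
apply_moves:
  motion:
    - {"linear": [0,0,0.4],"dr": [0,0,0]}
    - {"linear": [0,0,0.4],"dr": [0,0,0]}
    - {"linear": [0,0,0.4],"dr": [0,0,0]}
    - {"linear": [0,0,0.4],"dr": [0,0,0]}
    - {"linear": [0,0,0.4],"dr": [0,0,0]}
    - {"linear": [0,0,0.4],"dr": [0,0,0]}
    - {"linear": [0,0,0.4],"dr": [0,0,0]}
    - {"linear": [0,0,-20],"dr": [0,0,0]}
    - {"linear": [0,0,-50],"dr": [0,0,0]}
    - {"linear": [0,0,-80],"dr": [0,0,0]}
  fingers: -1

```text
t: 47.93
eef_pos: [0.4906, 0.0595, 0.2157]
tcp_rot: [0.0, 1.0, 0.0, -0.001]
contact_force: [0.1, 0.1, 0.7]
opening: 1.001
grasp_force: 0.0
```

Emit:
apply_moves:
  motion:
    - {"linear": [10,30,0],"dr": [0,0,0]}
    - {"linear": [20,60,0],"dr": [0,0,0]}
    - {"linear": [30,90,0],"dr": [0,0,0]}
    - {"linear": [40,120,0],"dr": [0,0,0]}
    - {"linear": [50,150,0],"dr": [0,0,0]}
    - {"linear": [60,180,0],"dr": [0,0,0]}
    - {"linear": [70,210,0],"dr": [0,0,0]}
    - {"linear": [80,240,0],"dr": [0,0,0]}
    - {"linear": [85,260,0],"dr": [0,0,0]}
    - {"linear": [85,260,0],"dr": [0,0,0]}

```text
t: 48.77
eef_pos: [0.4052, 0.3224, 0.2156]
tcp_rot: [-0.002, 1.0, 0.001, -0.0]
contact_force: [0.8, 0.1, 0.4]
opening: 1.001
grasp_force: 0.0
```

Run:
```python
from h import *
p=eyes.get_image("side");save(p,"s8.png")
for n in("top","side"):
    p=eyes.get_image(n);P,ok=cloud(p);print(n)
    for nm,c,r,z0,z1 in(("holder",(.618,.012),.055,.128,.142),("tumbler",(.508,-.073),.05,.108,.122),("pumphead",(.492,.06),.06,.142,.17),("pumpbody",(.492,.06),.05,.09,.105),("stopper",(.542,-.265),.03,.03,.06)):
        m=ok&(np.hypot(P[...,0]-c[0],P[...,1]-c[1])<r)&(P[...,2]>z0)&(P[...,2]<z1);Q=(P[m][:,:2]*1000).astype(np.float32)
        if len(Q)>5: print(nm,len(Q),cv2.minAreaRect(Q),P[m][:,2].max())
```

```text
top
holder 308 ((618.0193481445312, 11.872200012207031), (59.76500701904297, 59.40109634399414), 14.302908897399902) 0.13840053389610998
tumbler 225 ((511.725341796875, -73.95005798339844), (60.806671142578125, 61.55184555053711), 0.9167671799659729) 0.11839611154047822
pumphead 292 ((507.21978759765625, 60.144081115722656), (25.821125030517578, 56.04806900024414), 86.96980285644531) 0.1652312702045087
pumpbody 125 ((492.3318176269531, 60.62147521972656), (58.358951568603516, 57.520565032958984), 0.7514438033103943) 0.10498099835027419
stopper 350 ((541.3596801757812, -265.5384521484375), (42.865291595458984, 42.38007736206055), 78.47461700439453) 0.05389354219158977
side
holder 332 ((617.8563232421875, 10.326038360595703), (60.42021942138672, 62.5483283996582), 13.78039264678955) 0.13602406807765433
tumbler 326 ((511.8155517578125, -74.65308380126953), (61.8458366394043, 61.731449127197266), 76.8193130493164) 0.1160437560415034
pumphead 286 ((505.6976318359375, 56.439537048339844), (27.425853729248047, 56.07880783081055), 76.64735412597656) 0.16305668724516376
pumpbody 228 ((490.7184753417969, 48.44164276123047), (36.48484802246094, 57.90745544433594), 81.3834457397461) 0.10498903499158432
stopper 660 ((541.4688720703125, -266.0518493652344), (43.66285705566406, 41.425048828125), 76.82798767089844) 0.05205450418169222
```

View pics/s8.png

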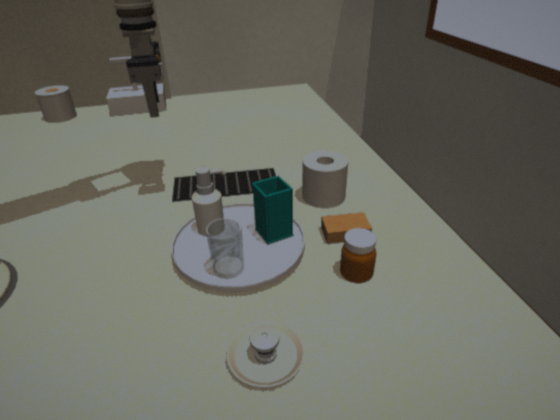

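The holder (273,210), tumbler (226,248) and pump (207,205) are upright within 1-2 mm of their starting spots. The stopper is in the dish at (264,345) and the arm is clear, so I'll hand in.

```bash
python3 -c "
from h import *
print(job.job_done())"
```

```text
the job is handed in; nothing more can be done
None
```

I handed the job in at about 49 s: the stopper stands upright in the dish, and the pump, tumbler and brush holder measured about 1–2 mm from their starting spots in the last pictures; no verdict was returned.

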